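# Set up the adjustable counter shelf and stock it with balm jars

### The job

Set up the little counter shelf. Free the clamp knob, slide the carriage out until the two stubs stand as far apart as the hole and slot in the wooden shelf board, and clamp it tight again; push one post onto each stub, all the way down to its block with the hole over the spring button so that the button pops out through it. Only then lay the board flat on the posts with their pins in its hole and slot, and stand every balm jar upright on it inside its low brass rail; leave the glasses and the bell where they are.

Things in the scene. Friction and masses are not known exactly. Their poses are not given: they have to be found in the camera images.
- shelf_stand: base of the shelf stand, fixed to the table: aluminium rail 54 mm wide, 410 long along its y, top 20 mm high. Origin: centre of its underside, x away from the robot. Near its -y end (right) a grey block carries the fixed stub; a grey carriage with second stub and knob slides along y. Book piles 50 to 190 mm high line the front edge up to x = 0.42 m and stand on the right beyond x = 0.66
- fixed_stub_foot (a point): foot of the fixed stub: centre of the stub on the top of its block, 45 mm above the table; a fitted post's origin comes to this point. Axes as shelf_stand. The stub is 24 mm square, its sides along the stand's x and y, 60 mm tall, the top 12 mm tapering to 12 mm square; a fitted post is loose on it by 2 mm a side
- carriage_stub_foot (a point): the same point of the carriage's stub, alike in size; it lies 80 mm on the -y side of the knob
- fixed_button (a joint): brass spring button in the stub's -x face (towards the robot), 30 mm above the foot, 9 mm wide, sloping on top, flat below, standing out 6.5 mm. Value: m pushed in; 0 = fully out, 0.0065 = fully in, about 4.5 mm while inside a tube. A post held upright goes down over it with a push of some 2 to 10 N, not by its own weight; when it is out through the hole the post cannot be lifted off
- carriage_button (a joint): the same button on the carriage's stub
- carriage (a joint): slide of the carriage along the stand's y, m: 0 = innermost, 0.11 = outermost (+y). The stubs' axes are 0.140 m + this value apart; the board needs 0.220 m (0.08), and its slot forgives some 6 mm. Slides at about 3 to 5 N when unclamped; clamped it takes over 25 N
- clamp_knob (a joint): clamp knob on the carriage, vertical axis, rad: 0 = free, grows clockwise seen from above to the stop at 1.4. It begins to bite at 0.8, and is tight above 1.15. Starts tight. Stays where it is left; turns with about 0.2 Nm. At 0 the bar of the knob lies along the stand's x, and it turns with the value
- clamp_knob_grip (a point): centre of the knob's bar, on its axis, 72 mm above the table. The bar is 50 mm long, 14 mm thick, 26 mm high (59 to 83 mm above the table); axes turn with the knob: x along the bar, y across it
- post_1: aluminium post: upright square tube 34 mm outside, 28 inside, 120 tall, 0.2 kg, open at the foot; black top plug with a 10 mm pin, 13 long. Origin: centre of its foot, z up. One hole, 14 wide x 13 high, in its -x face, centre 30 mm above the foot. Starts upright on the table, turned up to 1 rad. Posts are alike; either fits either stub
- post_2: the other aluminium post: upright square tube 34 mm outside, 28 inside, 120 tall, 0.2 kg, open at the foot; black top plug with a 10 mm pin, 13 long. Origin: centre of its foot, z up. One hole, 14 wide x 13 high, in its -x face, centre 30 mm above the foot. Starts upright on the table, turned up to 1 rad. Posts are alike; either fits either stub
- shelf_board: wooden board 100 (x) x 280 (y) x 16 mm, 0.35 kg, flat before the stand; origin: centre of its underside. 50 mm hand notches in the long sides leave a waist 58 mm wide (x) to grip across. Round 15 mm hole at y = -110 mm, slot 15 x 27 (y) at +110. Brass rail round the top, 17 mm high, inside x +-43, y +-133, open 60 mm at the notches. On the posts its underside is 165 mm up. Either way round will do
- jar_1: balm jar, black, round with a ribbed screw lid, 55 mm across and 48 mm tall; origin: centre of its underside, z up its axis. Stands on the table at the start; grip it across the body from above. Two or three jars are present (an absent one has no pose)
- jar_2: balm jar, black, round with a ribbed screw lid, 55 mm across and 48 mm tall; origin: centre of its underside, z up its axis. Stands on the table at the start; grip it across the body from above. Two or three jars are present (an absent one has no pose)
- jar_3: balm jar, black, round with a ribbed screw lid, 55 mm across and 48 mm tall; origin: centre of its underside, z up its axis. Stands on the table at the start; grip it across the body from above. Two or three jars are present (an absent one has no pose)
- glass_a: stemmed glass, 103 mm wide, 150 mm tall, behind the stand; leave it
- glass_b: a second such glass; leave it
- bell: counter bell, 84 mm wide, 62 mm tall; leave it
Not all that is in view belongs to the job. Leave any blue or red look-alike of the post_1 alone.

How it is judged:
By the outcome, as a careful person would: the job done as asked, in the order asked, and still so for the second after the job is handed in, with the robot touching nothing.
Of jar_1, jar_2, jar_3 only 2 to 3 are there at a start; the rules pass over those that are not, and their reading is None.
At some moment in a run one of jar_1, jar_2, jar_3 may be knocked a few centimetres aside while the robot is not near it.
It also fails if it takes over 208 s, if anything falls off the work surface, if the arm or the gripper's body presses on something with over 40 N, if the wrist force passes 120 N, or if a joint passes its speed limit or range.

### The arm

A 6-joint arm with a two-finger parallel gripper is mounted at the origin on a cart in front of the work surface, level with it; the furniture and walls round the work are solid. World frame = base frame: x ahead of the robot, y to its left, z up, the work surface at z = 0. Lengths are in m, angles in rad, forces in N, time in s.
With the tool pointing down it reaches from about 0.375 to 0.925 m from the base axis. Payload 5.7 kg.
Tool frame: the origin (TCP) lies on the centre line of the jaws, within the pads' length; the fingertips stand 8 mm ahead of it and the grasp point (between the pads) lies 11 mm behind it (r.tip_reach is the distance from the TCP to the fingertips, in m); z points along the fingers, y is the line along which they close (so a half turn about z gives the same grasp; the last joint's range is limited). The gripper opens to 85 mm and grips with 20 to 120 N. Pads are 22 mm wide; open, the fingers measure 114 mm over their backs; the gripper's body (76 mm by 85 mm) begins 54 mm behind the grasp point. The pads swing forward as they close: fully open they stand 13 mm farther back than shut.
Start: joints at [-1.228, 0.359, 1.51, -0, 1.272, -0.115], TCP at [0.265, -0.538, 0.208] pointing down, gripper open.
Joint ranges: [-2.97, 2.97], [-1.01, 2.36], [0.21, 2.38], [-0.96, 4.11], [0.2, 2.71], [-2.98, 2.98]. Speed limits (rad/s): [2.39, 2.39, 3.14, 3.14, 3.14, 3.14].

### API

Orientations are given as a unit quaternion [w, x, y, z].
In Python, from plant import r gives the robot as it stands.
- The arm moves only by the shell command python3 -m jog 'ROWS'. ROWS is a JSON list of rows, 1 to 20 of them, each of 7 numbers: dx, dy, dz in m, then a rotation vector rx, ry, rz in rad, then the finger opening in m; each row shifts and turns the commanded pose from where the row before left it, along the tool's axes as they then stand; what a row does not reach is not made up. A row lasts 1/12 s, in which the tool goes at most 0.0417 m and 0.125 rad, less where a joint would pass 70% of its speed; a pose out of reach is approached as far as the arm can. The fingers move at their own pace and stop on an object; the grip force is fixed at half the most. Time passes only in rows, so rows that do not move let the fingers close. It prints the time, the measured TCP pose, the force, the opening and the grip force at its end.
- r.read_state(): the state, without advancing time (a new reading comes with each control period).
- r.snapshot(name): name is "scene" or "top" or "wrist"; returns the picture (384x512x3 uint8, red, green, blue); there is no depth.
- r.calibration(name): a dict with "camera_matrix" (3x3 intrinsics, pixels), "xyz" and "attitude" of the camera in the world. Camera axes: x right, y up, looking along -z (the intrinsics and any distortion apply to the point x, -y, -z); pixel columns grow to the right and rows downward; lengths in m; the calibration is good to about 2 mm. A picture is of the moment at which its call begins: read the wrist's pose just before it. calibration takes no time and is no camera call; for the wrist camera it gives the pose at the moment of the call.
- r.finish_job(): hands the job in; it is judged then, once.
The state is a dict: "clock": time; "q": joint angles; "dq": joint speeds; "joint_torque": joint torques, N m; "tool_pos": TCP position; "ee_rot": TCP orientation; "ft_force": force on the tool from outside, world axes, zero at the start; "torque": the same for the moment, N m; "width": finger opening in m; "grip_force": force on a finger pad.
Only numpy, scipy, OpenCV 4.12 (cv2) and the standard library are available. Lean on these libraries where they do the work, as an engineer would, in place of code of your own. Each camera call takes 0.05 s, during which the arm holds its last target. There are 200 camera calls.

## Working session

There is one attempt and no reset: what is moved stays moved. The work goes in short steps, Python scripts to look and compute and a shell command to move; the robot and the scene stay as the last step left them, time stands still between calls to the robot, and variables do not carry over. Pictures are saved under pics/ and viewed, at most 14 in all, crops included, and the job is handed in when it is done.

```bash
ls; mkdir -p pics
python3 - <<'E'
from plant import r
import cv2,numpy as np
for n in ("scene","top"):
    im=r.snapshot(n); cv2.imwrite(f"pics/{n}0.png",cv2.resize(im[:,:,::-1],(800,600),interpolation=cv2.INTER_CUBIC)); np.save(f"pics/{n}0.npy",im)
    print(n,r.calibration(n))
s=r.read_state();print(s)
E
```

```text
pics
scene {'camera_matrix': array([[440.8461777 ,   0.        , 249.71294879],
       [  0.        , 440.8461777 , 192.88263239],
       [  0.        ,   0.        ,   1.        ]]), 'xyz': array([0.15523975, 0.75197738, 1.1477816 ]), 'attitude': array([-0.22632155, -0.08882016,  0.33170778,  0.91151494])}
top {'camera_matrix': array([[383.9478291 ,   0.        , 249.21284298],
       [  0.        , 383.9478291 , 188.39225321],
       [  0.        ,   0.        ,   1.        ]]), 'xyz': array([ 0.44304198, -0.01748228,  1.41573855]), 'attitude': array([-0.69844505, -0.04559871,  0.03893207,  0.71314764])}
{'clock': 0.1, 'q': array([-1.22808126e+00,  3.59439749e-01,  1.51135001e+00, -3.58410645e-07,
        1.27253480e+00, -1.15107237e-01]), 'dq': array([ 3.11249328e-04, -3.11864695e-03, -2.90087280e-03,  5.63529939e-04,
       -6.09955773e-05,  7.31501583e-04]), 'joint_torque': array([ 4.27501891e-04, -5.28651130e+01, -2.79350030e+01, -6.98366762e-05,
        4.94851542e-03, -5.90512718e-05]), 'tool_pos': array([ 0.2649567 , -0.53757148,  0.20742385]), 'ee_rot': array([-8.60332775e-04,  9.73913673e-01,  2.26917182e-01, -9.85064885e-05]), 'ft_force': array([ 0.91897881, -0.15604574, -0.33898162]), 'torque': array([-0.00599503, -0.04313038,  0.01477668]), 'grip_force': 0.0, 'width': 0.08519938177849373}
```

View pics/top0.png

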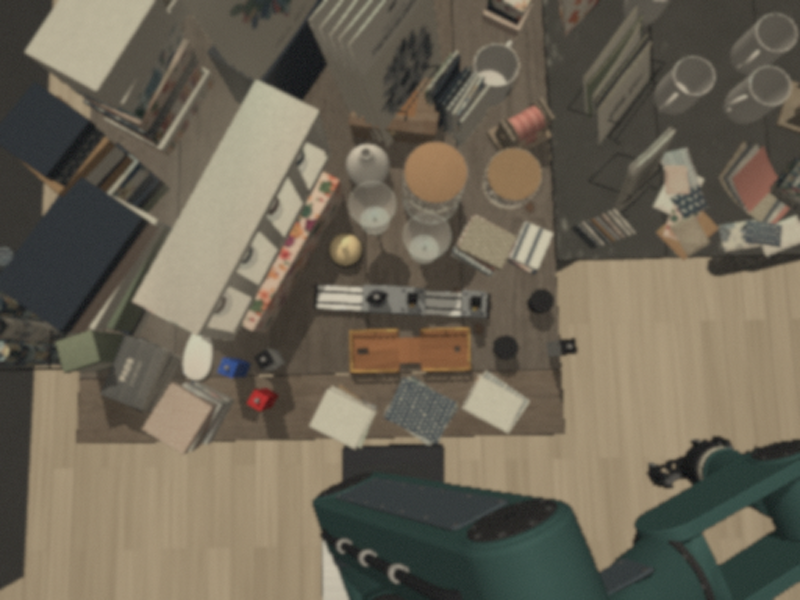

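View pics/scene0.png

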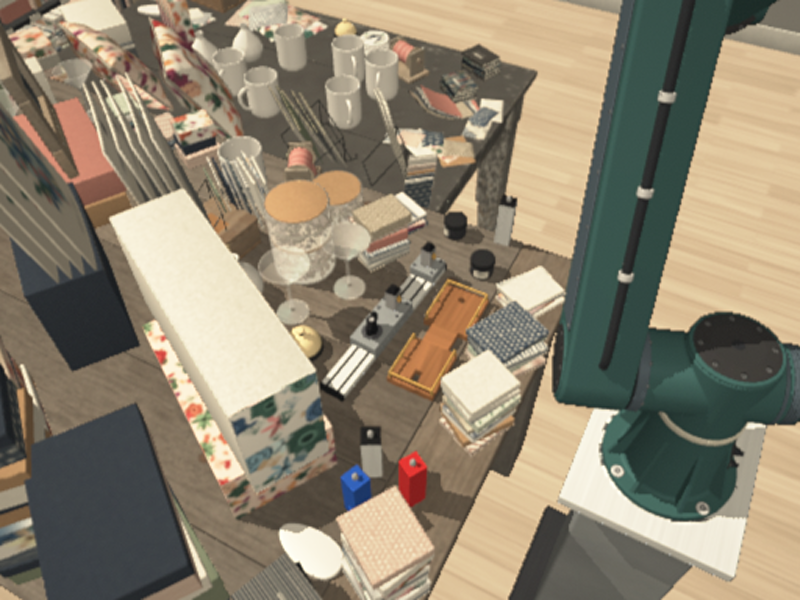

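The two pictures show the following (800x600 pixels):
- **Stand:** top (402,300), with the knob at (376,297), the carriage stub at (412,298) and the fixed stub at (476,302).
- **Board:** (410,350).
- **Jars:** two dark jars at (505,347) and (540,301).
- **Grey post candidates:** (265,358) and (568,347). The blue (233,367) and red (261,399) ones are look-alikes and stay put.

Next I'll measure these.

```bash
cat > h.py <<'E'
from plant import r
import numpy as np, cv2
from scipy.spatial.transform import Rotation as R
def rot(q): return R.from_quat(np.roll(q,-1))
def ray(c,px):
    K=c["camera_matrix"]; px=np.atleast_2d(px).astype(float)
    d=np.c_[(px[:,0]-K[0,2])/K[0,0],-(px[:,1]-K[1,2])/K[1,1],-np.ones(len(px))]
    return rot(c["attitude"]).apply(d)
def onplane(c,px,z):
    d=ray(c,px); o=np.array(c["xyz"]); return o+d*((z-o[2])/d[:,2])[:,None]
def proj(c,P):
    p=rot(c["attitude"]).inv().apply(np.atleast_2d(P)-c["xyz"]); K=c["camera_matrix"]
    return np.c_[K[0,2]+K[0,0]*p[:,0]/-p[:,2],K[1,2]-K[1,1]*p[:,1]/-p[:,2]]
def go(x,y,z,yaw=None,s=None):
    """tool-frame move to world x,y,z; yaw = world angle of the jaw closing line (mod pi)"""
    s=s or r.read_state(); q=rot(s["ee_rot"]); d=np.array([x,y,z])-s["tool_pos"]
    m=q.as_matrix(); cur=np.arctan2(m[1,1],m[0,1])
    t=q.inv().apply(d); n=int(np.ceil(np.linalg.norm(d)/.0415))
    print("tool d",t.round(4),"rows>=",n,"per row",(t/max(n,1)).round(4),"jaw yaw",round(cur,3),"tilt",R.from_matrix(m).inv().apply([0,0,-1])[:2].round(4),"tcp",s["tool_pos"].round(4))
    if yaw is not None:
        a=(yaw-cur+np.pi/2)%np.pi-np.pi/2; print("rz tool",round(-a,4),"(q6",s["q"][5].round(3),") alt",round(-a+np.pi*np.sign(a),3))
def shot(n,tag):
    c=r.calibration(n); im=r.snapshot(n); np.savez(f"pics/{tag}.npz",im=im,**c); return c,im
def crop(im,x0,y0,x1,y1,k,f): cv2.imwrite(f,cv2.resize(im[y0:y1,x0:x1,::-1],None,fx=k,fy=k,interpolation=cv2.INTER_CUBIC))
E
python3 - <<'E'
from h import *
c=r.calibration("top"); f=1.5625
for n,p,z in [("knob",(376,297),.083),("cstub",(412,298),.105),("fstub",(476,302),.105),("jar1",(505,347),.048),("jar2",(540,301),.048),("postL",(264,357),.13),("postR",(569,346),.13),("board",(410,350),.016),("bell",(346,249),.06),("glass a",(372,205),.15),("glass b",(427,237),.15)]:
    print(n,onplane(c,np.array(p)/f,z)[0].round(3))
t=np.load("pics/top0.npy"); s=np.load("pics/scene0.npy")
a=cv2.resize(t[175:260,150:260],(660,510),interpolation=cv2.INTER_CUBIC)
crop(t,190,170,390,250,4,"pics/c1.png")
x=s[255:345,200:290]; y=s[110:200,270:360]
cv2.imwrite("pics/c2.png",cv2.resize(np.hstack([x,y])[:,:,::-1],None,fx=4.4,fy=4.4,interpolation=cv2.INTER_CUBIC))
E
```

```text
knob [0.598 0.024 0.083]
cstub [ 0.592 -0.056  0.105]
fstub [ 0.58  -0.196  0.105]
jar1 [ 0.482 -0.266  0.048]
jar2 [ 0.585 -0.35   0.048]
postL [0.469 0.264 0.13 ]
postR [ 0.479 -0.387  0.13 ]
board [ 0.48  -0.051  0.016]
bell [0.713 0.091 0.06 ]
glass a [0.791 0.027 0.15 ]
glass b [ 0.718 -0.09   0.15 ]
```

View pics/c2.png

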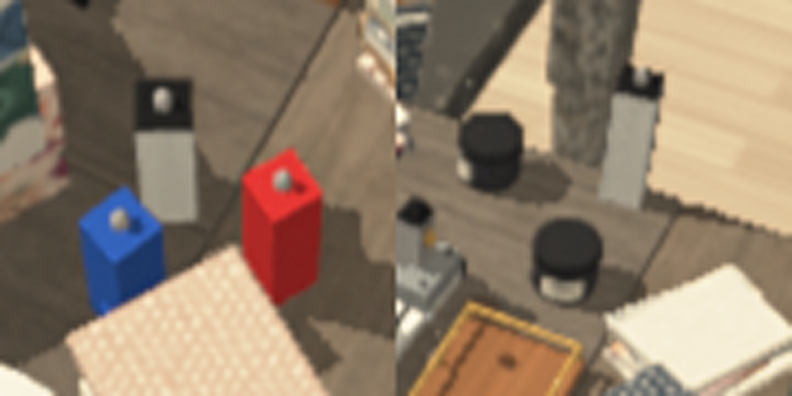

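View pics/c1.png

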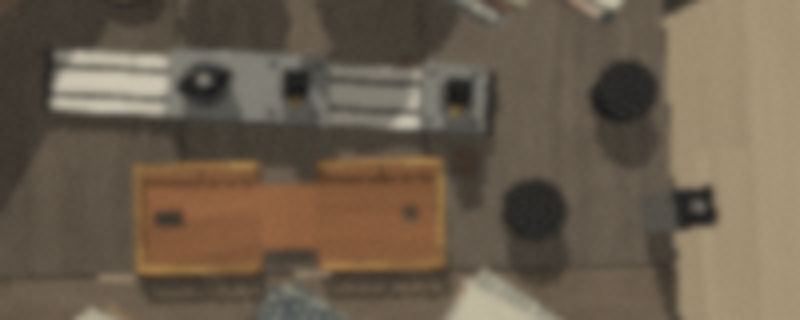

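The grey tubes with black plugs, at crop (165,130) on the left and (635,130) on the right, are the aluminium posts. Blue (120,240) and red (282,220) are the look-alikes. Neither post's camera-facing side shows a hole, which settles their yaw. Next I'll move over the stand to see it with the wrist camera.

Run:
```python
from h import *
go(.56,-.05,.36,-0.085+np.pi/2-1.3)
c=r.calibration("wrist"); s=r.read_state()
q=rot(s["ee_rot"]); print(q.inv().apply(c["xyz"]-s["tool_pos"]), (q.inv()*rot(c["attitude"])).as_matrix().round(2), c["camera_matrix"][0])
```

```text
tool d [ 0.4802 -0.3072 -0.152 ] rows>= 15 per row [ 0.032  -0.0205 -0.0101] jaw yaw -1.113 tilt [-0.0002  0.0017] tcp [ 0.265  -0.5376  0.2074]
rz tool -1.2988 (q6 -0.115 ) alt 1.843
[ 0.07064229 -0.00124261 -0.16601418] [[ 0.    0.96  0.28]
 [ 1.   -0.   -0.  ]
 [-0.    0.28 -0.96]] [305.83033458   0.         254.36676707]
```

```bash
python3 -m jog '[[0,0,-0.04,0,0,0,0.085],[0,0,-0.04,0,0,0,0.085],[0.034,-0.022,-0.005,0,0,0,0.085],[0.034,-0.022,-0.005,0,0,0,0.085],[0.034,-0.022,-0.005,0,0,0,0.085],[0.034,-0.022,-0.005,0,0,0,0.085],[0.034,-0.022,-0.005,0,0,0,0.085],[0.034,-0.022,-0.005,0,0,0,0.085],[0.034,-0.022,-0.005,0,0,0,0.085],[0.034,-0.022,-0.005,0,0,0,0.085],[0.034,-0.022,-0.005,0,0,0,0.085],[0.034,-0.022,-0.005,0,0,0,0.085],[0.034,-0.022,-0.005,0,0,0,0.085],[0.034,-0.022,-0.005,0,0,0,0.085],[0.034,-0.022,-0.005,0,0,0,0.085],[0.034,-0.022,-0.005,0,0,0,0.085]]' && python3 -m jog '[[0,0,0,0,0,-0.12,0.085],[0,0,0,0,0,-0.12,0.085],[0,0,0,0,0,-0.12,0.085],[0,0,0,0,0,-0.12,0.085],[0,0,0,0,0,-0.12,0.085],[0,0,0,0,0,-0.12,0.085],[0,0,0,0,0,-0.12,0.085],[0,0,0,0,0,-0.12,0.085],[0,0,0,0,0,-0.12,0.085],[0,0,0,0,0,-0.12,0.085],[0,0,0,0,0,-0.1,0.085],[0,0,0,0,0,0,0.085]]'
python3 - <<'E'
from h import *
go(.6,.024,.15,0.186)
c,im=shot("wrist","w1"); cv2.imwrite("pics/w1.png",cv2.resize(im[:,:,::-1],(800,600)))
c,im=shot("top","t1")
E
```

```text
clock: 1.43
tool_pos: [0.5564, -0.0494, 0.3582]
ee_rot: [-0.0, 0.974, 0.227, -0.0]
ft_force: [0.6, -0.4, 0.1]
width: 0.0849
grip_force: 0.0
clock: 2.43
tool_pos: [0.5557, -0.0515, 0.3577]
ee_rot: [-0.001, 0.637, 0.771, -0.0]
ft_force: [0.5, -0.2, 0.1]
width: 0.0852
grip_force: 0.0
tool d [0.0656 0.058  0.2077] rows>= 6 per row [0.0109 0.0097 0.0346] jaw yaw 0.19 tilt [-0.0005  0.001 ] tcp [ 0.5557 -0.0515  0.3577]
rz tool 0.0045 (q6 -0.407 ) alt -3.137
```

View pics/w1.png

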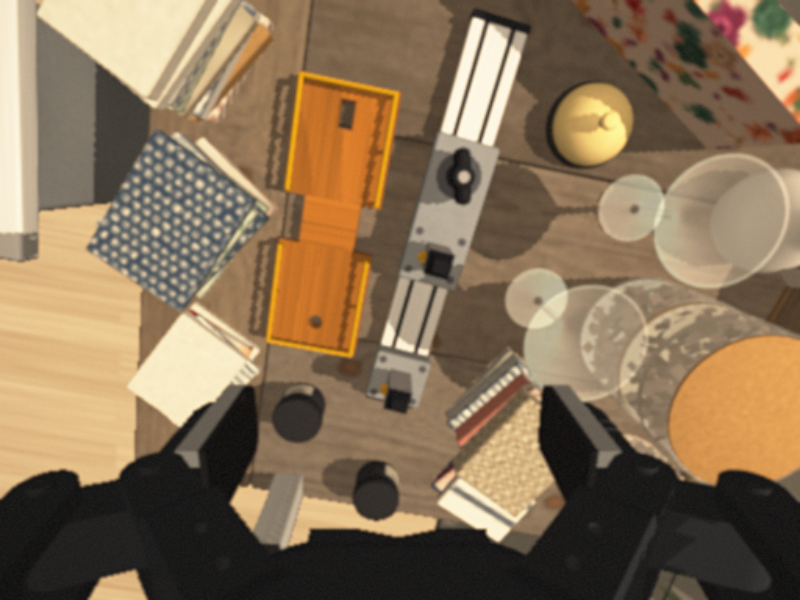

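The wrist view shows the knob at (463,176) with its bar nearly vertical, stub tops near (438,263) and (397,399), the board hole at (315,322) and slot at (346,113), and jars at (299,412) and (377,490).

Run:
```python
from h import *
d=np.load("pics/w1.npz"); c={k:d[k] for k in("camera_matrix","xyz","attitude")}; im=d["im"]; f=1.5625
a=[im[88:140,275:327],im[142:194,255:307],im[230:282,228:280]]
cv2.imwrite("pics/c3.png",cv2.resize(np.hstack(a)[:,:,::-1],None,fx=5,fy=5,interpolation=cv2.INTER_CUBIC))
P=lambda x,y,z:onplane(c,np.array([[x,y]])/f,z)[0].round(4)
print("knob",P(463,176,.083),"barends",P(463,150,.08),P(461,202,.08))
# dark knob & hole masks
g=cv2.cvtColor(im,cv2.COLOR_RGB2GRAY)
def blob(x0,y0,x1,y1,th):
    m=(g[y0:y1,x0:x1]<th).astype(np.uint8); n,l,s,ce=cv2.connectedComponentsWithStats(m); i=1+np.argmax(s[1:,4])
    ys,xs=np.nonzero(l==i); p=np.c_[xs+x0,ys+y0]; return p
for n,b,z,th in [("hole",(190,195,215,218),.016,70),("slot",(208,60,235,90),.016,70)]:
    p=blob(*b,th); print(n,len(p),(p.mean(0)*f).round(1),onplane(c,p.mean(0),z)[0].round(4))
p=blob(280,92,308,134,60); w=onplane(c,p,.08)[:,:2]; u,s_,v=np.linalg.svd(w-w.mean(0)); print("knob blob",w.mean(0),v[0],np.arctan2(v[0,1],v[0,0]))
for n,x,y,z in[("rail far L",475,14,.02),("rail far R",529,30,.02),("cs",438,263,.105),("fs",398,398,.105),("b1",302,76,.033),("b2",398,94,.033),("b3",353,353,.033),("b4",270,340,.033)]: print(n,P(x,y,z))
```

```text
knob [0.6    0.0241 0.083 ] barends [0.5954 0.0458 0.08  ] [0.6038 0.0016 0.08  ]
hole 6 [315.6 324.2] [ 0.4834 -0.162   0.016 ]
slot 81 [346.9 113.7] [0.4823 0.0612 0.016 ]
knob blob [0.59636549 0.02347345] [ 0.22521373 -0.97430938] -1.3436339301211158
rail far L [0.5862 0.169  0.02  ]
rail far R [0.6391 0.1657 0.02  ]
cs [ 0.5922 -0.053   0.105 ]
fs [ 0.5825 -0.1894  0.105 ]
b1 [0.4377 0.0843 0.033 ]
b2 [0.5291 0.0861 0.033 ]
b3 [ 0.5305 -0.1811  0.033 ]
b4 [ 0.4391 -0.1834  0.033 ]
```

View pics/c3.png

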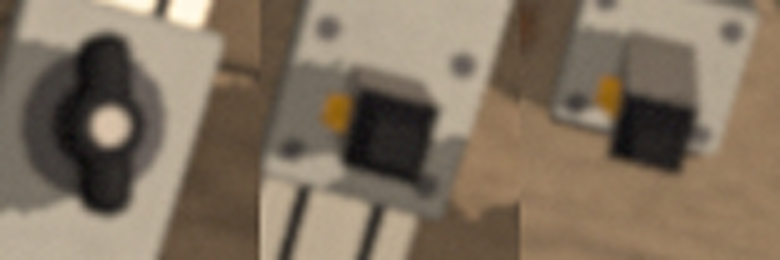

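Run:
```python
from h import *
d=np.load("pics/w1.npz"); c={k:d[k] for k in("camera_matrix","xyz","attitude")}
for n,p,z in [("knob",(296,113),.083),("e1",(296,96),.083),("e2",(296,130),.083),("cs",(281.2,169.6),.096),("fs",(254.6,256.5),.096)]: print(n,onplane(c,p,z)[0].round(4))
go(.6005,.0235,.16,-1.38+np.pi/2)
```

```text
knob [0.5997 0.0236 0.083 ]
e1 [0.5946 0.0455 0.083 ]
e2 [0.6049 0.001  0.083 ]
cs [ 0.5949 -0.0561  0.096 ]
fs [ 0.5837 -0.1969  0.096 ]
tool d [0.0655 0.0578 0.1978] rows>= 6 per row [0.0109 0.0096 0.033 ] jaw yaw 0.184 tilt [-0.0004  0.0008] tcp [ 0.5558 -0.0515  0.3578]
rz tool -0.0071 (q6 -0.4 ) alt 3.134
```

```bash
python3 -m jog '[[0.011,0.0097,0.033,0,0,-0.03,0.085],[0.011,0.0097,0.033,0,0,0,0.085],[0.011,0.0097,0.033,0,0,0,0.085],[0.011,0.0097,0.033,0,0,0,0.085],[0.011,0.0097,0.033,0,0,0,0.085],[0.011,0.0097,0.033,0,0,0,0.06],[0,0,0,0,0,0,0.06]]'
python3 - <<'E'
from h import *
go(.6,.0236,.066,0.215)
E
```

```text
clock: 3.12
tool_pos: [0.5951, 0.0276, 0.1535]
ee_rot: [-0.005, 0.627, 0.779, -0.003]
ft_force: [-0.6, -0.1, -0.1]
width: 0.0632
grip_force: 0.0
tool d [-0.0053  0.0048  0.0874] rows>= 3 per row [-0.0018  0.0016  0.0291] jaw yaw 0.215 tilt [-0.0042  0.0101] tcp [0.5951 0.0276 0.1535]
rz tool 0.0005 (q6 -0.286 ) alt -3.141
```

```bash
python3 -m jog '[[0,0,0,0,0,0,0.06],[0,0,0,0,0,0,0.05]]'
python3 - <<'E'
from h import *
go(.6,.0236,.066,0.215)
E
```

```text
clock: 3.28
tool_pos: [0.5997, 0.0248, 0.1613]
ee_rot: [0.001, 0.627, 0.779, 0.0]
ft_force: [-1.0, 0.1, 0.6]
width: 0.0503
grip_force: 0.0
tool d [-0.0012  0.      0.0953] rows>= 3 per row [-0.0004  0.      0.0318] jaw yaw 0.216 tilt [ 0.0006 -0.0009] tcp [0.5997 0.0248 0.1613]
rz tool 0.001 (q6 -0.289 ) alt -3.141
```

```bash
python3 -m jog '[[-0.001,0,0.03,0,0,0,0.05],[0,0,0.03,0,0,0,0.05],[0,0,0.025,0,0,0,0.05],[0,0,0.01,0,0,0,0.05],[0,0,0,0,0,0,0.05],[0,0,0,0,0,0,0.0],[0,0,0,0,0,0,0.0],[0,0,0,0,0,0,0.0],[0,0,0,0,0,0,0.0],[0,0,0,0,0,0,0.0]]'
python3 - <<'E'
from h import *
go(.6,.0236,.066,1.49)
E
```

```text
clock: 4.12
tool_pos: [0.6001, 0.0242, 0.0664]
ee_rot: [0.001, 0.626, 0.78, 0.001]
ft_force: [0.3, -0.3, -0.7]
width: 0.0
grip_force: 0.0
tool d [-0.0006 -0.0002  0.0004] rows>= 1 per row [-0.0006 -0.0002  0.0004] jaw yaw 0.217 tilt [ 0.0005 -0.0019] tcp [0.6001 0.0242 0.0664]
rz tool -1.273 (q6 -0.292 ) alt 1.869
```

```bash
python3 -m jog '[[0,0,0,0,0,0,0.0],[0,0,0,0,0,0,0.0]]'
python3 - <<'E'
from h import *
c,im=shot("wrist","w2"); c2,im2=shot("scene","s2"); print(r.read_state()["width"],r.read_state()["grip_force"])
P=proj(c2,[[.6,.024,.07]])[0]; print(P); x,y=P.astype(int)
a=cv2.resize(im2[y-48:y+48,x-64:x+64],(512,384),interpolation=cv2.INTER_CUBIC)
cv2.imwrite("pics/w2.png",cv2.resize(np.hstack([im,a])[:,:,::-1],(800,300)))
E
```

```text
clock: 4.28
tool_pos: [0.5994, 0.0243, 0.0655]
ee_rot: [0.0, 0.626, 0.78, 0.0]
ft_force: [-0.3, -0.4, -0.5]
width: -0.0002
grip_force: 0.0
0.00019037184966294967 0.0
[238.08144018 207.19305804]
```

View pics/w2.png

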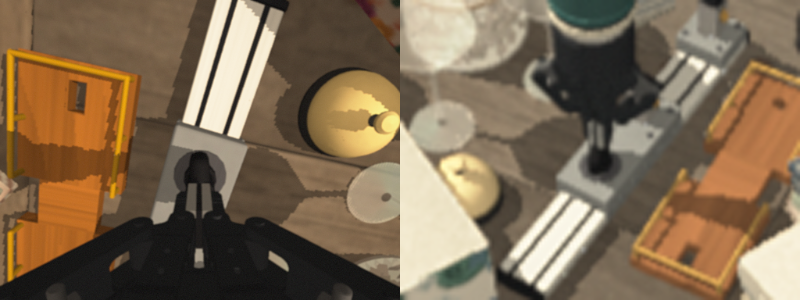

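Run:
```python
from h import *
d=np.load("pics/w2.npz"); c={k:d[k] for k in("camera_matrix","xyz","attitude")}; im=d["im"]
for p in [[.6,.024,.058],[.6,.024,.083],[.595,.046,.083],[.605,.001,.083]]: print(proj(c,p).round(1))
e=np.load("pics/s2.npz")["im"]
g=lambda a,k:cv2.resize(np.clip(a.astype(float)*1.8+20,0,255).astype(np.uint8),(400,400),interpolation=cv2.INTER_CUBIC)
cv2.imwrite("pics/c4.png",np.hstack([g(im[170:290,195:315],1),g(e[172:222,213:263],1)])[:,:,::-1])
```

```text
[[255.4 231.1]]
[[255.5 249.2]]
[[255.3 209. ]]
[[255.3 288.1]]
```

View pics/c4.png

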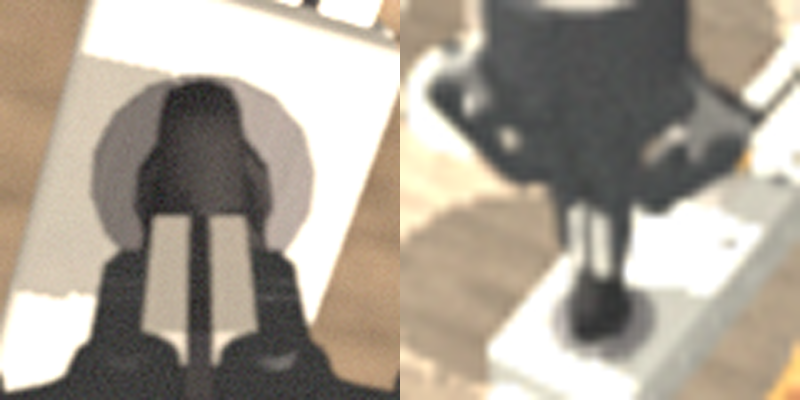

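```bash
python3 -m jog '[[0,0,0,0,0,-0.12,0.0],[0,0,0,0,0,-0.12,0.0]]'
python3 - <<'E'
from h import *
s=r.read_state(); print(s["torque"],s["ft_force"],s["width"],s["grip_force"],s["clock"])
E
python3 -m jog '[[0,0,0,0,0,-0.12,0.0]]'
python3 - <<'E'
from h import *
s=r.read_state(); print(s["torque"],s["ft_force"],s["width"],s["grip_force"],s["clock"])
E
```

```text
clock: 4.55
tool_pos: [0.5992, 0.0243, 0.0651]
ee_rot: [-0.0, 0.526, 0.85, -0.0]
ft_force: [0.4, -0.1, -0.2]
width: -0.0001
grip_force: 0.0
[ 0.00488498 -0.02437053 -0.02942307] [ 0.42459007 -0.06255798 -0.2110808 ] -9.06795196277768e-05 0.0 4.55
clock: 4.63
tool_pos: [0.5991, 0.0243, 0.0651]
ee_rot: [-0.0, 0.474, 0.88, -0.0]
ft_force: [0.1, -0.9, -0.5]
width: -0.0001
grip_force: 0.0
[-0.06039462 -0.0258257  -0.00416661] [ 0.13646772 -0.8616122  -0.49623683] -6.33591643905219e-05 0.0 4.6333
```

```bash
python3 -c "
from plant import r;print(r.tip_reach)"; python3 -m jog '[[0,0,0,0,0,0.12,0.0],[0,0,0,0,0,0.12,0.0],[0,0,0,0,0,0.12,0.0],[0,0,0,0,0,0,0.0]]';python3 -m jog '[[0,0,0.003,0,0,0,0.0],[0,0,0,0,0,0,0.0]]'; python3 -m jog '[[0,0,0.003,0,0,0,0.0],[0,0,0,0,0,0,0.0]]'
```

```text
0.008
clock: 4.97
tool_pos: [0.5992, 0.0243, 0.0651]
ee_rot: [-0.0, 0.628, 0.778, -0.0]
ft_force: [0.2, 0.6, -0.3]
width: -0.0001
grip_force: 0.0
clock: 5.13
tool_pos: [0.5989, 0.0243, 0.0617]
ee_rot: [-0.0, 0.625, 0.781, -0.0]
ft_force: [0.6, -1.1, -0.0]
width: -0.0003
grip_force: 0.0
clock: 5.3
tool_pos: [0.5995, 0.0243, 0.06]
ee_rot: [0.0, 0.626, 0.78, 0.0]
ft_force: [-1.0, -0.1, 7.0]
width: -0.0002
grip_force: 3.8
```

Run:
```python
from h import *
L=lambda t:(lambda d:({k:d[k] for k in("camera_matrix","xyz","attitude")},d["im"]))(np.load(f"pics/{t}.npz"))
def tri(obs):
    A=np.zeros((3,3));b=np.zeros(3)
    for c,p in obs:
        d=ray(c,p)[0]; d/=np.linalg.norm(d); M=np.eye(3)-np.outer(d,d); A+=M;b+=M@c["xyz"]
    return np.linalg.solve(A,b)
c1,i1=L("w1");c2,i2=L("w2");s2,_=L("s2")
for p2 in [(255,194),(255,200),(255,209)]: print("bar end",tri([(c1,(296,96)),(c2,p2)]).round(4))
for z in (.045,.052,.059,.072,.083,.085): print(z,"far end",proj(c2,[.595,.0455,z]).round(0))
print("shoulder/tip front",[proj(c2,[.5975,.0347,z]).round(0)[0] for z in(.058,.066,.08)])
s,_=L("s2"); t=np.load("pics/scene0.npy")
print(proj(s,[[.6,.0236,.083],[.6,.0236,.055]])) ; crop(t,215,180,265,230,8,"pics/c5.png")
```

```text
bar end [0.596  0.0471 0.0597]
bar end [0.5955 0.0464 0.0691]
bar end [0.5948 0.0456 0.0817]
0.045 far end [[255. 191.]]
0.052 far end [[255. 194.]]
0.059 far end [[255. 197.]]
0.072 far end [[255. 203.]]
0.083 far end [[255. 210.]]
0.085 far end [[255. 211.]]
shoulder/tip front [array([255., 214.]), array([255., 219.]), array([255., 228.])]
[[238.01011081 204.49691507]
 [238.29585596 210.06512395]]
```

View pics/c5.png

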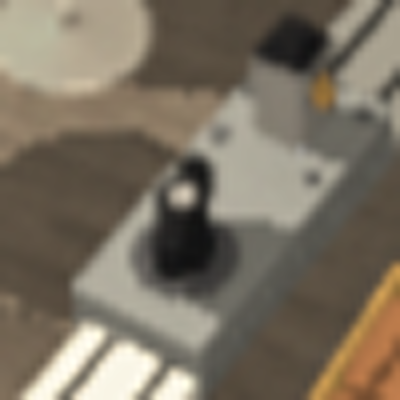

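```bash
python3 -m jog '[[0,0,-0.006,0,0,0,0.05],[0,0,0,0,0,0,0.05],[0,0,0,0,0,0,0.05],[0,0,0,0,0,0,0.05],[0,0,-0.03,0,0,0,0.05],[0,0,-0.03,0,0,0,0.05],[0,0,-0.02,0,0,0,0.05],[0,0,0,0,0,0,0.05],[0,0,0,0,0,0,0.05]]';python3 - <<'E'
from h import *
c,im=shot("wrist","w3"); cs,i2=shot("scene","s3")
for z in(.059,.083):print(proj(c,[[.6,.0236,z],[.5946,.0455,z]]).round(0))
a=cv2.resize(im[120:300,165:345],(400,400)); b=cv2.resize(i2[180:230,215:265],(400,400),interpolation=cv2.INTER_CUBIC)
cv2.imwrite("pics/c6.png",np.hstack([a,b])[:,:,::-1])
E
```

```text
clock: 6.05
tool_pos: [0.6002, 0.0242, 0.1462]
ee_rot: [0.001, 0.626, 0.78, 0.001]
ft_force: [0.3, -0.1, 0.6]
width: 0.0502
grip_force: 0.0
[[254. 195.]
 [253. 170.]]
[[254. 204.]
 [253. 176.]]
```

View pics/c6.png

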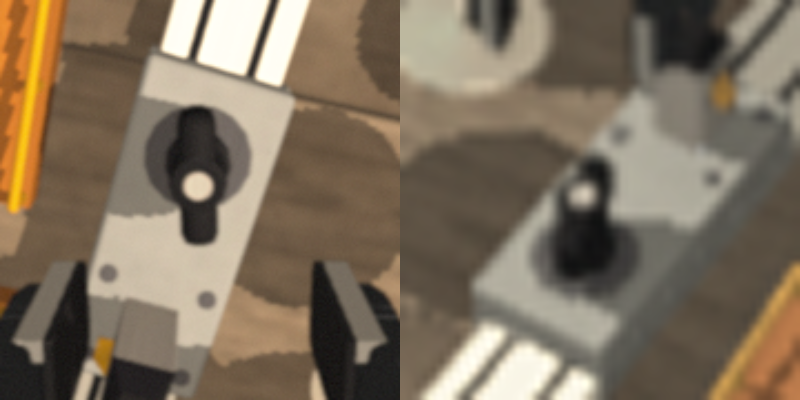

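The knob hasn't moved: its cap is at crop (198,185). The fingers were above the bar the whole time. They closed at reported TCP z 0.065 with no force and met something at 0.060, which fits the bar's top at 0.083. The image agrees, with the tips about 28 mm behind the TCP. So the fingertips really sit about 23 mm behind the reported TCP when shut, and I'll go about 30 mm deeper than the stated geometry.

```bash
python3 -m jog '[[0,0,0.03,0,0,0,0.05],[0,0,0.03,0,0,0,0.05],[0,0,0.03,0,0,0,0.05],[0,0,0.012,0,0,0,0.05],[0,0,0.007,0,0,0,0.05],[0,0,0,0,0,0,0.05],[0,0,0,0,0,0,0.0],[0,0,0,0,0,0,0.0],[0,0,0,0,0,0,0.0],[0,0,0,0,0,0,0.0]]'
python3 - <<'E'
from h import *
go(.6,.0236,.036,1.49)
E
```

```text
clock: 6.98
tool_pos: [0.6003, 0.0241, 0.038]
ee_rot: [0.001, 0.626, 0.78, 0.001]
ft_force: [-1.2, -0.7, 4.5]
width: 0.0132
grip_force: 59.3
tool d [-0.0005 -0.0004  0.002 ] rows>= 1 per row [-0.0005 -0.0004  0.002 ] jaw yaw 0.217 tilt [ 0.0008 -0.0023] tcp [0.6003 0.0241 0.038 ]
rz tool -1.2726 (q6 -0.292 ) alt 1.869
```

```bash
python3 -m jog '[[0,0,0,0,0,-0.1,0],[0,0,0,0,0,-0.12,0],[0,0,0,0,0,-0.12,0],[0,0,0,0,0,-0.12,0],[0,0,0,0,0,-0.12,0],[0,0,0,0,0,-0.12,0],[0,0,0,0,0,-0.12,0],[0,0,0,0,0,-0.12,0],[0,0,0,0,0,-0.12,0],[0,0,0,0,0,-0.1,0],[0,0,0,0,0,-0.08,0],[0,0,0,0,0,0,0]]'
python3 - <<'E'
from h import *
u=np.array([.0794,.9968]); t=np.array([.6003,.0241])+.08*u
go(t[0],t[1],.037,1.49); print(r.read_state()["torque"])
E
```

```text
clock: 7.98
tool_pos: [0.5994, 0.024, 0.0378]
ee_rot: [0.0, 0.055, 0.999, -0.0]
ft_force: [-3.5, -1.2, 6.3]
width: 0.0127
grip_force: 59.6
tool d [0.0015 0.0802 0.0008] rows>= 2 per row [0.0007 0.0401 0.0004] jaw yaw 1.461 tilt [0.001  0.0003] tcp [0.5994 0.024  0.0378]
rz tool -0.0285 (q6 -1.536 ) alt 3.113
[-0.1103733   0.45634418  0.09882492]
```

```bash
python3 -m jog '[[0,0.005,0,0,0,0,0],[0.0005,0.01,0,0,0,0,0],[0,0.01,0,0,0,0,0],[0,0.01,0,0,0,0,0],[0.0005,0.01,0,0,0,0,0],[0,0.01,0,0,0,0,0],[0,0.01,0,0,0,0,0],[0.0005,0.01,0,0,0,0,0],[0,0.005,0,0,0,0,0],[0,0,0,0,0,0,0],[0,0,0,0,0,0,0]]'
python3 - <<'E'
from h import *
u=np.array([.0794,.9968]); t=np.array([.5998,.0238])+.08*u
go(t[0],t[1],.037,1.49-1.3); s=r.read_state(); print((s["tool_pos"][:2]-[.5998,.0238])@u)
c,im=shot("top","t2")
E
```

```text
clock: 8.9
tool_pos: [0.6054, 0.105, 0.0378]
ee_rot: [-0.001, 0.057, 0.998, 0.0]
ft_force: [-6.5, 1.4, 8.7]
width: 0.0132
grip_force: 60.0
tool d [-0.0009 -0.0014  0.0008] rows>= 1 per row [-0.0009 -0.0014  0.0008] jaw yaw 1.458 tilt [-0.0017 -0.0008] tcp [0.6054 0.105  0.0378]
rz tool 1.2676 (q6 -1.4 ) alt -1.874
0.08139417122742736
```

```bash
python3 -m jog '[[0,-0.0012,0,0,0,0,0],[0,0,0,0,0,0.1,0],[0,0,0,0,0,0.12,0],[0,0,0,0,0,0.12,0],[0,0,0,0,0,0.12,0],[0,0,0,0,0,0.12,0],[0,0,0,0,0,0.12,0],[0,0,0,0,0,0.12,0],[0,0,0,0,0,0.12,0],[0,0,0,0,0,0.12,0],[0,0,0,0,0,0.12,0],[0,0,0,0,0,0.1,0],[0,0,0,0,0,0,0],[0,0,0,0,0,0,0]]'
python3 - <<'E'
from h import *
s=r.read_state();print(s["torque"],s["ft_force"]);go(.57,-.05,.36,0)
E
```

```text
clock: 10.12
tool_pos: [0.6063, 0.1036, 0.038]
ee_rot: [-0.0, 0.642, 0.767, 0.001]
ft_force: [-5.2, 3.2, 7.5]
width: 0.0132
grip_force: 59.7
[ 0.36793863  0.68914448 -0.09718153] [-5.17806254  3.1807585   7.53600209]
tool d [-0.1445 -0.0626 -0.3222] rows>= 9 per row [-0.0161 -0.007  -0.0358] jaw yaw 0.176 tilt [-0.0012 -0.0004] tcp [0.6063 0.1036 0.038 ]
rz tool 0.1763 (q6 -0.121 ) alt -2.965
```

```bash
python3 -m jog '[[0,0,0,0,0,0,0.06],[0,0,0,0,0,0,0.06],[0,0,0,0,0,0,0.06],[0,0,-0.03,0,0,0,0.085],[0,0,-0.041,0,0,0,0.085],[0,0,-0.041,0,0,0,0.085],[0,0,-0.041,0,0,0,0.085],[0,0,-0.041,0,0,0,0.085],[-0.016,-0.007,-0.036,0,0,0,0.085],[-0.016,-0.007,-0.036,0,0,0,0.085],[-0.016,-0.007,-0.036,0,0,0,0.085],[-0.035,-0.01,-0.02,0,0,0,0.085],[-0.035,-0.01,0,0,0,0,0.085],[-0.035,-0.01,0,0,0,0,0.085],[0,0,0,0,0,0,0.085],[0,0,0,0,0,0,0.085]]'
python3 - <<'E'
from h import *
c,im=shot("wrist","w4"); f=1.5625
cv2.imwrite("pics/w4.png",cv2.resize(im[:,:,::-1],(800,600)))
go(.47,.25,.36)
e=np.load("pics/scene0.npy"); c=r.calibration("top"); 
for n,p in [("red",(263,398)),("blue",(234,366)),("L",(264,357))]: print(n,onplane(c,np.array(p)/f,.133)[0].round(3))
# scene pins: crop c2 4.4x from (200,255)/(270,110)
s=r.calibration("scene")
for n,p in [("red",(200+283/4.4,255+180/4.4)),("blue",(200+119/4.4,255+218/4.4)),("L",(200+162/4.4,255+97/4.4)),("R",(270+(642-396)/4.4,110+75/4.4))]: print(n,onplane(s,p,.130)[0].round(3))
E
```

```text
clock: 11.45
tool_pos: [0.5833, -0.0588, 0.3583]
ee_rot: [0.0, 0.643, 0.766, 0.0]
ft_force: [0.0, 0.7, -0.2]
width: 0.0851
grip_force: 0.0
tool d [ 0.3224 -0.0581 -0.0017] rows>= 8 per row [ 0.0403 -0.0073 -0.0002] jaw yaw 0.175 tilt [-0.0007 -0.0001] tcp [ 0.5833 -0.0574  0.3581]
red [0.382 0.265 0.133]
blue [0.451 0.327 0.133]
L [0.469 0.263 0.133]
red [0.378 0.283 0.13 ]
blue [0.449 0.347 0.13 ]
L [0.465 0.268 0.13 ]
R [ 0.478 -0.383  0.13 ]
```

View pics/w4.png

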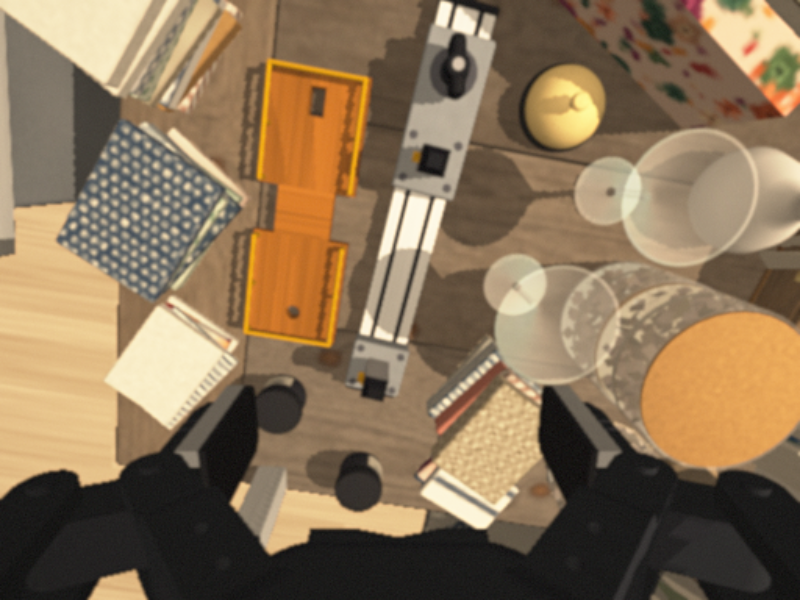

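```bash
cat >> h.py <<'E'
def load(t):
    d=np.load(f"pics/{t}.npz"); return {k:d[k] for k in("camera_matrix","xyz","attitude")},d["im"]
def dark(im,x0,y0,x1,y1,th):
    g=cv2.cvtColor(im,cv2.COLOR_RGB2GRAY); m=(g[y0:y1,x0:x1]<th).astype(np.uint8)
    n,l,s,ce=cv2.connectedComponentsWithStats(m); i=1+np.argmax(s[1:,4]); ys,xs=np.nonzero(l==i); return np.c_[xs+x0,ys+y0]
E
python3 - <<'E'
from h import *
c,im=load("w4")
q=[]
for n,b in [("cs",(265,88,295,120)),("fs",(225,228,258,262))]:
    p=dark(im,*b,55); w=onplane(c,(p.min(0)+p.max(0)+0.)/2,.096)[0]; w2=onplane(c,p.mean(0),.096)[0]; q.append(w2); print(n,len(p),p.min(0),p.max(0),w.round(4),w2.round(4))
d=q[0]-q[1]; print(np.hypot(*d[:2]),np.arctan2(-d[0],d[1]))
E
python3 -m jog '[[0.04,-0.0073,0,0,0,0,0.085],[0.04,-0.0073,0,0,0,0,0.085],[0.04,-0.0073,0,0,0,0,0.085],[0.04,-0.0073,0,0,0,0,0.085],[0.04,-0.0073,0,0,0,0,0.085],[0.04,-0.0073,0,0,0,0,0.085],[0.03,-0.0073,0,0,0,0,0.085],[0.02,-0.0073,0,0,0,0,0.085],[0,0,0,0,0,0,0.07],[0,0,0,0,0,0,0.07]]'
python3 - <<'E'
from h import *
c,im=shot("wrist","w5"); x,y=proj(c,[.467,.266,.125])[0].astype(int); print(x,y)
a=im[max(y-75,0):y+75,max(x-100,0):x+100]; print(max(x-100,0),max(y-75,0),a.shape); cv2.imwrite("pics/w5.png",cv2.resize(a[:,:,::-1],None,fx=4,fy=4,interpolation=cv2.INTER_CUBIC))
E
```

```text
cs 266 [268  93] [286 112] [0.5994 0.0241 0.096 ] [0.599  0.0241 0.096 ]
fs 172 [232 241] [246 255] [ 0.5832 -0.1951  0.096 ] [ 0.5832 -0.1956  0.096 ]
0.2202667660954021 -0.07164376636046654
clock: 12.33
tool_pos: [0.4738, 0.2202, 0.3581]
ee_rot: [-0.0, 0.64, 0.768, -0.0]
ft_force: [-0.1, -0.4, -0.2]
width: 0.0698
grip_force: 0.0
255 128
155 53 (150, 200, 3)
```

View pics/w5.png

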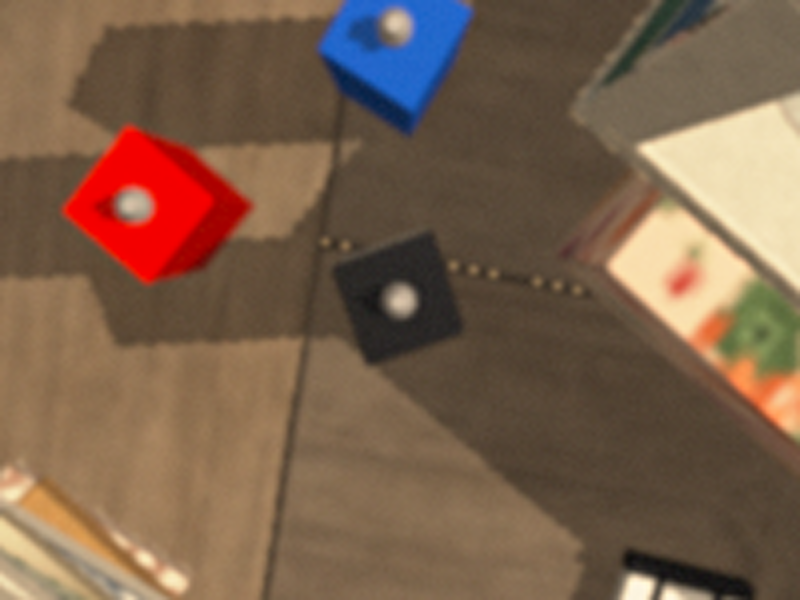

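The black-topped tube at crop (398,300) is the grey post. Red is at (135,205) and blue at (398,60).

Run:
```python
from h import *
c,im=load("w5"); K=np.array([[333,267],[432,232],[463,328],[370,365],[400,300]])/4+[155,53]
w=onplane(c,K[:4],.120)[:,:2]; print(w.round(4),w.mean(0).round(4),onplane(c,K[4:],.131)[0].round(4))
e=np.roll(w,-1,0)-w; a=np.arctan2(e[:,1],e[:,0]); print(a%(np.pi/2),np.hypot(*e.T))
yaw=np.angle(np.exp(4j*a).mean())/4; print("yaw mod 90:",yaw)
x,y=w.mean(0); go(x,y,.22,yaw); go(x,y,.22,yaw+np.pi/2)
```

```text
[[0.4429 0.2729]
 [0.4721 0.2893]
 [0.4876 0.2616]
 [0.46   0.2444]] [0.4656 0.2671] [0.4657 0.2673 0.131 ]
[0.51082842 0.51233566 0.55690573 0.54006951] [0.0334538  0.03176864 0.03256316 0.03328273]
yaw mod 90: 0.5300296305290895
tool d [ 0.0487 -0.0002  0.1381] rows>= 4 per row [ 0.0122 -0.      0.0345] jaw yaw 0.18 tilt [0.0003 0.0001] tcp [0.4745 0.2192 0.3581]
rz tool -0.3505 (q6 0.121 ) alt 2.791
tool d [ 0.0487 -0.0002  0.1381] rows>= 4 per row [ 0.0122 -0.      0.0345] jaw yaw 0.18 tilt [0.0003 0.0001] tcp [0.4745 0.2192 0.3581]
rz tool 1.2203 (q6 0.121 ) alt -1.921
```

```bash
python3 -m jog '[[0.012,0,0.02,0,0,0,0.07],[0.013,0,0.03,0,0,0,0.07],[0.012,0,0.03,0,0,0,0.07],[0.012,0,0.03,0,0,0,0.07],[0,0,0,0,0,-0.12,0.07],[0,0,0,0,0,-0.12,0.07],[0,0,0,0,0,-0.11,0.07],[0,0,0,0,0,0,0.07],[0,0,0,0,0,0,0.07]]'
python3 - <<'E'
from h import *
go(.4656,.2672,.062,.53)
E
```

```text
clock: 13.13
tool_pos: [0.4669, 0.2659, 0.2481]
ee_rot: [0.0, 0.5, 0.866, -0.0]
ft_force: [0.4, -1.3, 0.5]
width: 0.07
grip_force: 0.0
tool d [ 0.0018 -0.0004  0.1861] rows>= 5 per row [ 0.0004 -0.0001  0.0372] jaw yaw 0.523 tilt [0.0001 0.0001] tcp [0.4669 0.2659 0.2481]
rz tool -0.0075 (q6 -0.133 ) alt 3.134
```

```bash
python3 -m jog '[[0.002,0,0.035,0,0,-0.007,0.07],[0,0,0.035,0,0,0,0.07],[0,0,0.035,0,0,0,0.07],[0,0,0.035,0,0,0,0.07],[0,0,0.03,0,0,0,0.07],[0,0,0.016,0,0,0,0.07],[0,0,0,0,0,0,0.07],[0,0,0,0,0,0,0.0],[0,0,0,0,0,0,0.0],[0,0,0,0,0,0,0.0],[0,0,0,0,0,0,0.0],[0,0,0,0,0,0,0.0]]'
python3 - <<'E'
from h import *
go(.4656,.2672,.24,-.0735)
E
```

```text
clock: 14.13
tool_pos: [0.4662, 0.2685, 0.064]
ee_rot: [0.001, 0.496, 0.869, 0.001]
ft_force: [-2.1, -2.4, 6.8]
width: 0.0334
grip_force: 59.8
tool d [-0.0009 -0.0008 -0.176 ] rows>= 5 per row [-0.0002 -0.0002 -0.0352] jaw yaw 0.534 tilt [ 0.0005 -0.0024] tcp [0.4662 0.2685 0.064 ]
rz tool 0.6071 (q6 -0.139 ) alt -2.534
```

```bash
python3 -m jog '[[0,0,-0.02,0,0,0,0],[0,0,-0.035,0,0,0,0],[0,0,-0.035,0,0,0,0],[0,0,-0.035,0,0,0,0],[0,0,-0.035,0,0,0,0],[0,0,0,0,0,0.12,0],[0,0,0,0,0,0.12,0],[0,0,0,0,0,0.12,0],[0,0,0,0,0,0.12,0],[0,0,0,0,0,0.12,0],[0,0,0,0,0,0,0],[0,0,0,0,0,0,0]]'
python3 - <<'E'
from h import *
s=r.read_state(); print(s["width"],s["ft_force"]); go(.5997,.024,.225,-.074)
E
```

```text
clock: 15.13
tool_pos: [0.4653, 0.2684, 0.2228]
ee_rot: [0.0, 0.729, 0.685, 0.0]
ft_force: [0.2, -0.5, -2.8]
width: 0.0328
grip_force: 60.3
0.032797823191854945 [ 0.1826556  -0.50768711 -2.8072298 ]
tool d [-0.2355  0.1495 -0.0023] rows>= 7 per row [-0.0336  0.0214 -0.0003] jaw yaw -0.063 tilt [-0.0006 -0.0008] tcp [0.4653 0.2684 0.2228]
rz tool 0.0114 (q6 0.457 ) alt -3.13
```

```bash
python3 -m jog '[[-0.02,0.013,0,0,0,0.0114,0],[-0.033,0.02,0,0,0,0,0],[-0.034,0.022,0,0,0,0,0],[-0.034,0.022,0,0,0,0,0],[-0.034,0.022,0,0,0,0,0],[-0.034,0.022,0,0,0,0,0],[-0.027,0.016,0,0,0,0,0],[-0.018,0.01,0,0,0,0,0],[0,0,0,0,0,0,0],[0,0,0,0,0,0,0]]'
python3 - <<'E'
from h import *
go(.5997,.025,.175,-.074)
c,im=shot("wrist","w6"); c2,i2=shot("scene","s6")
x,y=proj(c2,[.6,.024,.12])[0].astype(int)
a=cv2.resize(im,(512,384)); b=cv2.resize(i2[y-42:y+42,x-35:x+35],(320,384),interpolation=cv2.INTER_CUBIC)
cv2.imwrite("pics/w6.png",b[:,:,::-1])
E
```

```text
clock: 15.97
tool_pos: [0.5943, 0.0226, 0.2222]
ee_rot: [-0.0, 0.734, 0.679, 0.0]
ft_force: [-0.6, 0.1, -3.1]
width: 0.0332
grip_force: 60.4
tool d [0.0028 0.0052 0.0472] rows>= 2 per row [0.0014 0.0026 0.0236] jaw yaw -0.077 tilt [-0.0003  0.0001] tcp [0.5943 0.0226 0.2222]
rz tool -0.003 (q6 -0.001 ) alt 3.139
```

View pics/w6.png

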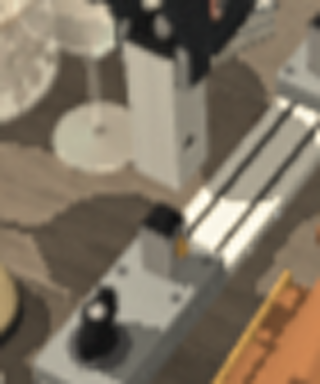

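The picture shows the post over the stub, with its hole at (188,143) on the robot-facing side. I'll lower it now. I've used 13 of the 14 views, so from here I'll check by numbers.

```bash
python3 -m jog '[[0.0028,0.0052,0.02,0,0,0,0],[0,0,0.02,0,0,0,0],[0,0,0.01,0,0,0,0],[0,0,0.01,0,0,0,0],[0,0,0.008,0,0,0,0],[0,0,0,0,0,0,0]]'
python3 - <<'E'
from h import *
go(.5997,.025,.109,-.074);print(r.read_state()["torque"])
E
```

```text
clock: 16.57
tool_pos: [0.6005, 0.026, 0.154]
ee_rot: [0.001, 0.733, 0.68, 0.0]
ft_force: [2.6, -2.6, -5.9]
width: 0.0332
grip_force: 60.2
tool d [-0.001  -0.0008  0.045 ] rows>= 2 per row [-0.0005 -0.0004  0.0225] jaw yaw -0.076 tilt [ 0.001  -0.0024] tcp [0.6005 0.026  0.154 ]
rz tool -0.002 (q6 0.005 ) alt 3.14
[-0.48146658 -0.80544844  0.00846351]
```

```bash
python3 -m jog '[[-0.0005,-0.0005,0.008,0,0,0,0],[0,0,0.008,0,0,0,0],[0,0,0.006,0,0,0,0],[0,0,0.005,0,0,0,0],[0,0,0.005,0,0,0,0],[0,0,0.004,0,0,0,0],[0,0,0,0,0,0,0]]'; python3 -m jog '[[0,0,0.003,0,0,0,0],[0,0,0.003,0,0,0,0],[0,0,0.002,0,0,0,0],[0,0,0,0,0,0,0]]'
```

```text
clock: 17.15
tool_pos: [0.6002, 0.0256, 0.1178]
ee_rot: [0.001, 0.734, 0.679, 0.001]
ft_force: [6.8, -1.2, -4.6]
width: 0.0332
grip_force: 59.9
clock: 17.48
tool_pos: [0.6003, 0.0256, 0.1102]
ee_rot: [0.001, 0.734, 0.679, 0.001]
ft_force: [6.6, -1.0, -1.2]
width: 0.0329
grip_force: 60.4
```

```bash
python3 -m jog '[[0,0,0.001,0,0,0,0],[0,0,0,0,0,0,0]]'; python3 -m jog '[[0,0,0.001,0,0,0,0],[0,0,0,0,0,0,0]]'
```

```text
clock: 17.65
tool_pos: [0.6003, 0.0256, 0.1092]
ee_rot: [0.001, 0.734, 0.679, 0.001]
ft_force: [5.9, -1.5, 0.5]
width: 0.0326
grip_force: 60.7
clock: 17.82
tool_pos: [0.6003, 0.0256, 0.1091]
ee_rot: [0.001, 0.734, 0.679, 0.001]
ft_force: [4.7, -1.1, 6.8]
width: 0.0333
grip_force: 61.5
```

```bash
python3 -m jog '[[0,0,0.0015,0,0,0,0],[0,0,0,0,0,0,0]]'; python3 -m jog '[[0,0,-0.0035,0,0,0,0],[0,0,-0.002,0,0,0,0],[0,0,0,0,0,0,0]]'
```

```text
clock: 17.98
tool_pos: [0.6004, 0.0256, 0.109]
ee_rot: [0.001, 0.734, 0.679, 0.001]
ft_force: [2.2, -0.2, 17.4]
width: 0.0335
grip_force: 63.0
clock: 18.23
tool_pos: [0.5993, 0.0258, 0.111]
ee_rot: [0.0, 0.734, 0.679, 0.0]
ft_force: [7.0, -1.1, -7.9]
width: 0.0332
grip_force: 63.4
```

```bash
python3 -m jog '[[0,0,-0.002,0,0,0,0],[0,0,0,0,0,0,0]]'; python3 -m jog '[[0,0,-0.0015,0,0,0,0],[0,0,0,0,0,0,0]]'
```

```text
clock: 18.4
tool_pos: [0.5986, 0.0259, 0.1115]
ee_rot: [-0.001, 0.734, 0.679, -0.0]
ft_force: [9.1, -1.4, -17.5]
width: 0.033
grip_force: 64.6
clock: 18.57
tool_pos: [0.5983, 0.0259, 0.1119]
ee_rot: [-0.001, 0.734, 0.679, -0.001]
ft_force: [10.8, -0.8, -23.5]
width: 0.0332
grip_force: 64.3
```

```bash
python3 -m jog '[[0,0,0.004,0,0,0,0],[0,0,0.003,0,0,0,0],[0,0,0,0,0,0,0.05],[0,0,0,0,0,0,0.06],[0,0,0,0,0,0,0.06],[0,0,0,0,0,0,0.06],[0,0,-0.02,0,0,0,0.07],[0,0,-0.04,0,0,0,0.07],[0,0,-0.04,0,0,0,0.07],[0,0,-0.04,0,0,0,0.07],[0,0,-0.04,0,0,0,0.07],[0,0,-0.04,0,0,0,0.07],[0,0,-0.04,0,0,0,0.07],[0,0,0,0,0,0,0.07]]'
python3 - <<'E'
from h import *
go(.50,-.33,.38)
E
```

```text
clock: 19.73
tool_pos: [0.6021, 0.0255, 0.3776]
ee_rot: [0.005, 0.734, 0.679, 0.005]
ft_force: [0.7, -1.2, 1.8]
width: 0.0699
grip_force: 0.0
tool d [-0.3624 -0.0743 -0.0034] rows>= 9 per row [-0.0403 -0.0083 -0.0004] jaw yaw -0.077 tilt [-0.0002 -0.0132] tcp [0.6021 0.0255 0.3776]
```

```bash
python3 -m jog '[[-0.04,-0.01,0,0,0,0,0.07],[-0.04,-0.01,0,0,0,0,0.07],[-0.04,-0.01,0,0,0,0,0.07],[-0.04,-0.01,0,0,0,0,0.07],[-0.04,-0.01,0,0,0,0,0.07],[-0.04,-0.01,0,0,0,0,0.07],[-0.04,-0.01,0,0,0,0,0.07],[-0.04,-0.01,0,0,0,0,0.07],[-0.04,-0.005,0,0,0,0,0.07],[-0.04,-0.005,0,0,0,0,0.07],[-0.03,-0.005,0,0,0,0,0.07],[-0.02,0,0,0,0,0,0.07],[0,0,0,0,0,0,0.07],[0,0,0,0,0,0,0.07]]'
python3 - <<'E'
from h import *
c,im=shot("wrist","w7"); x,y=proj(c,[.478,-.385,.12])[0].astype(int); print(x,y,r.read_state()["tool_pos"].round(4))
for th in (45,55,65):
    p=dark(im,x-40,max(0,y-40),x+40,y+40,th); b=cv2.boxPoints(cv2.minAreaRect(p.astype(np.float32))); w=onplane(c,b,.120)[:,:2]
    e=np.roll(w,-1,0)-w; a=np.arctan2(e[:,1],e[:,0]); print(th,len(p),p.min(0),p.max(0),w.mean(0).round(4),np.hypot(*e.T).round(4),a%(np.pi/2))
crop(im,max(0,x-60),max(0,y-60),x+60,y+60,4,"pics/w7.png")
E
```

```text
clock: 20.9
tool_pos: [0.4685, -0.416, 0.3673]
ee_rot: [-0.001, 0.735, 0.679, 0.0]
ft_force: [0.3, 0.8, 0.3]
width: 0.0701
grip_force: 0.0
260 139 [ 0.4689 -0.4149  0.3677]
45 464 [247 128] [273 154] [ 0.4785 -0.3867] [0.0316 0.0311 0.0323 0.0312] [0.1146499  0.13671539 0.11887379 0.11568666]
55 514 [247 127] [273 155] [ 0.4784 -0.387 ] [0.0334 0.0321 0.0341 0.0323] [0.11461614 0.1372296  0.11898313 0.11499415]
65 551 [246 127] [274 155] [ 0.4782 -0.3868] [0.0342 0.0326 0.0349 0.0328] [0.1145475  0.13740156 0.11898312 0.11464826]
```

```bash
python3 - <<'E'
from h import *
go(.4784,-.387,.17,.12)
E
python3 -m jog '[[0.015,-0.013,0.035,0,0,-0.1,0.06],[0.015,-0.005,0.035,0,0,-0.1,0.055],[0,0,0.035,0,0,0,0.055],[0,0,0.035,0,0,0,0.055],[0,0,0,0,0,0,0.055],[0,0,0,0,0,0,0.055]]'
python3 - <<'E'
from h import *
go(.4784,-.387,.062,.12)
E
```

```text
tool d [0.0282 0.0076 0.1977] rows>= 5 per row [0.0056 0.0015 0.0395] jaw yaw -0.078 tilt [-0.0022  0.0014] tcp [ 0.4689 -0.4149  0.3677]
rz tool -0.198 (q6 -0.757 ) alt 2.944
clock: 21.45
tool_pos: [0.4515, -0.3822, 0.2276]
ee_rot: [-0.002, 0.662, 0.75, 0.0]
ft_force: [0.6, -1.5, -0.3]
width: 0.0553
grip_force: 0.0
tool d [-0.0087  0.0265  0.1655] rows>= 5 per row [-0.0017  0.0053  0.0331] jaw yaw 0.124 tilt [-0.0041  0.0025] tcp [ 0.4515 -0.3822  0.2276]
rz tool 0.0041 (q6 -0.944 ) alt -3.138
```

```bash
python3 -m jog '[[-0.008,0.026,0,0,0,0,0.055],[0,0,0.02,0,0,0,0.055],[0,0,0,0,0,0,0.055],[0,0,0,0,0,0,0.055]]'
python3 - <<'E'
from h import *
go(.4784,-.387,.062,.12)
E
```

```text
clock: 21.78
tool_pos: [0.4794, -0.3894, 0.2103]
ee_rot: [0.0, 0.662, 0.749, -0.0]
ft_force: [-0.0, 0.1, 0.9]
width: 0.0551
grip_force: 0.0
tool d [ 0.0025 -0.0008  0.1483] rows>= 4 per row [ 0.0006 -0.0002  0.0371] jaw yaw 0.123 tilt [ 0.0004 -0.0003] tcp [ 0.4794 -0.3894  0.2103]
rz tool 0.0034 (q6 -0.917 ) alt -3.138
```

```bash
python3 -m jog '[[0.0025,-0.0008,0.03,0,0,0.003,0.055],[0,0,0.035,0,0,0,0.055],[0,0,0.035,0,0,0,0.055],[0,0,0.03,0,0,0,0.055],[0,0,0.018,0,0,0,0.055],[0,0,0,0,0,0,0.055],[0,0,0,0,0,0,0.0],[0,0,0,0,0,0,0.0],[0,0,0,0,0,0,0.0],[0,0,0,0,0,0,0.0]]'
python3 - <<'E'
from h import *
go(.4784,-.387,.22,-.074)
E
```

```text
clock: 22.62
tool_pos: [0.4793, -0.3886, 0.0632]
ee_rot: [0.002, 0.664, 0.748, -0.0]
ft_force: [0.3, 0.9, 6.5]
width: 0.0333
grip_force: 60.6
tool d [ 0.0012 -0.0002 -0.1568] rows>= 4 per row [ 0.0003 -0.0001 -0.0392] jaw yaw 0.12 tilt [ 0.0035 -0.0027] tcp [ 0.4793 -0.3886  0.0632]
rz tool 0.1936 (q6 -0.913 ) alt -2.948
```

```bash
python3 -m jog '[[0,0,-0.02,0,0,0,0],[0,0,-0.035,0,0,0,0],[0,0,-0.035,0,0,0,0],[0,0,-0.035,0,0,0,0],[0,0,-0.035,0,0,0,0],[0,0,0,0,0,0.1,0],[0,0,0,0,0,0.094,0],[0,0,0,0,0,0,0],[0,0,0,0,0,0,0]]'
python3 - <<'E'
from h import *
s=r.read_state(); print(s["width"],s["ft_force"]); go(.583,-.1963,.22,-.074)
E
```

```text
clock: 23.37
tool_pos: [0.4777, -0.3869, 0.2212]
ee_rot: [0.0, 0.732, 0.681, 0.0]
ft_force: [-0.1, 0.4, -2.4]
width: 0.0333
grip_force: 60.3
0.03332944965336815 [-0.11861511  0.3637107  -2.36675253]
tool d [0.1977 0.0914 0.0012] rows>= 6 per row [0.0329 0.0152 0.0002] jaw yaw -0.072 tilt [ 0.0001 -0.0002] tcp [ 0.4777 -0.3869  0.2212]
rz tool 0.0024 (q6 -0.722 ) alt -3.139
```

```bash
python3 -m jog '[[0.025,0.012,0,0,0,0.002,0],[0.035,0.016,0,0,0,0,0],[0.035,0.016,0,0,0,0,0],[0.035,0.016,0,0,0,0,0],[0.035,0.016,0,0,0,0,0],[0.021,0.01,0,0,0,0,0],[0.0117,0.0054,0,0,0,0,0],[0,0,0,0,0,0,0],[0,0,0,0,0,0,0]]'
python3 - <<'E'
from h import *
s=r.read_state(); print(s["width"],s["ft_force"]); go(.583,-.1963,.17,-.074)
E
```

```text
clock: 24.12
tool_pos: [0.5837, -0.197, 0.2203]
ee_rot: [-0.0, 0.733, 0.681, -0.001]
ft_force: [-0.1, -0.6, -3.0]
width: 0.0331
grip_force: 60.2
0.033120698866735285 [-0.11351116 -0.56428826 -3.0142141 ]
tool d [ 0.0007 -0.0007  0.0503] rows>= 2 per row [ 0.0003 -0.0003  0.0251] jaw yaw -0.074 tilt [0.0004 0.0012] tcp [ 0.5837 -0.197   0.2203]
rz tool 0.0003 (q6 -0.363 ) alt -3.141
```

```bash
python3 -m jog '[[0.0007,-0.0007,0.02,0,0,0,0],[0,0,0.02,0,0,0,0],[0,0,0.01,0,0,0,0],[0,0,0.01,0,0,0,0],[0,0,0.008,0,0,0,0],[0,0,0,0,0,0,0]]'
python3 - <<'E'
from h import *
go(.583,-.1963,.108,-.074);print(r.read_state()["torque"])
E
```

```text
clock: 24.62
tool_pos: [0.5823, -0.1967, 0.1511]
ee_rot: [-0.001, 0.734, 0.679, -0.001]
ft_force: [0.7, -0.9, -2.7]
width: 0.0332
grip_force: 60.2
tool d [0.0004 0.0007 0.0431] rows>= 2 per row [0.0002 0.0004 0.0216] jaw yaw -0.077 tilt [-0.0007  0.0022] tcp [ 0.5823 -0.1967  0.1511]
rz tool -0.0032 (q6 -0.361 ) alt 3.138
[-0.1661785   0.04358106  0.04014357]
```

```bash
python3 -m jog '[[0,0,0.008,0,0,0,0],[0,0,0.008,0,0,0,0],[0,0,0.006,0,0,0,0],[0,0,0.005,0,0,0,0],[0,0,0.005,0,0,0,0],[0,0,0.004,0,0,0,0],[0,0,0,0,0,0,0]]'; python3 -m jog '[[0,0,0.003,0,0,0,0],[0,0,0.002,0,0,0,0],[0,0,0.001,0,0,0,0],[0,0,0,0,0,0,0]]'; python3 -m jog '[[0,0,0.001,0,0,0,0],[0,0,0,0,0,0,0]]'; python3 -m jog '[[0,0,0.001,0,0,0,0],[0,0,0,0,0,0,0]]'
```

```text
clock: 25.2
tool_pos: [0.5829, -0.1965, 0.1157]
ee_rot: [-0.0, 0.734, 0.68, -0.001]
ft_force: [-1.1, -3.7, -5.7]
width: 0.0332
grip_force: 60.1
clock: 25.53
tool_pos: [0.5834, -0.1965, 0.1106]
ee_rot: [0.0, 0.734, 0.68, -0.0]
ft_force: [-2.9, -2.9, -1.4]
width: 0.0333
grip_force: 60.6
clock: 25.7
tool_pos: [0.5837, -0.1965, 0.1097]
ee_rot: [0.0, 0.734, 0.68, 0.0]
ft_force: [-1.7, -3.8, -1.0]
width: 0.0334
grip_force: 60.6
clock: 25.87
tool_pos: [0.5841, -0.1965, 0.1088]
ee_rot: [0.001, 0.734, 0.68, 0.0]
ft_force: [0.6, -3.6, -1.5]
width: 0.0332
grip_force: 60.5
```

```bash
python3 -m jog '[[0,0,0.001,0,0,0,0],[0,0,0,0,0,0,0]]'; python3 -m jog '[[0,0,0.001,0,0,0,0],[0,0,0,0,0,0,0]]';python3 -m jog '[[0,0,0.001,0,0,0,0],[0,0,0,0,0,0,0]]'; python3 -m jog '[[0,0,-0.003,0,0,0,0],[0,0,-0.003,0,0,0,0],[0,0,0,0,0,0,0]]';  python3 -m jog '[[0,0,-0.002,0,0,0,0],[0,0,0,0,0,0,0]]'
```

```text
clock: 26.03
tool_pos: [0.5843, -0.1966, 0.1082]
ee_rot: [0.001, 0.734, 0.68, 0.0]
ft_force: [-0.3, -3.7, 2.6]
width: 0.0332
grip_force: 60.8
clock: 26.2
tool_pos: [0.5844, -0.1966, 0.1082]
ee_rot: [0.001, 0.734, 0.68, 0.0]
ft_force: [-2.1, -1.9, 9.6]
width: 0.0332
grip_force: 61.8
clock: 26.37
tool_pos: [0.5844, -0.1966, 0.1082]
ee_rot: [0.001, 0.734, 0.68, 0.0]
ft_force: [-4.0, -1.9, 17.3]
width: 0.0331
grip_force: 62.7
clock: 26.62
tool_pos: [0.5836, -0.1964, 0.1102]
ee_rot: [0.0, 0.734, 0.68, 0.0]
ft_force: [2.5, -4.8, -10.7]
width: 0.0334
grip_force: 65.3
clock: 26.78
tool_pos: [0.5834, -0.1964, 0.1106]
ee_rot: [-0.0, 0.734, 0.679, -0.0]
ft_force: [4.4, -6.7, -22.0]
width: 0.0331
grip_force: 65.0
```

```bash
python3 -m jog '[[0,0,0.004,0,0,0,0],[0,0,0.003,0,0,0,0],[0,0,0,0,0,0,0.05],[0,0,0,0,0,0,0.06],[0,0,0,0,0,0,0.06],[0,0,0,0,0,0,0.06],[0,0,-0.02,0,0,0,0.07],[0,0,-0.04,0,0,0,0.07],[0,0,-0.04,0,0,0,0.07],[0,0,-0.04,0,0,0,0.07],[0.01,-0.01,-0.04,0,0,0,0.07],[0.02,-0.02,-0.04,0,0,0,0.07],[0.03,-0.02,-0.03,0,0,0,0.07],[0.02,-0.015,0,0,0,0,0.07],[0,0,0,0,0,0,0.07],[0,0,0,0,0,0,0.07]]'
python3 - <<'E'
from h import *
c,im=shot("wrist","w8"); print(r.read_state()["tool_pos"])
def rect(P,h,z,th):
    x,y=proj(c,P)[0].astype(int); p=dark(im,max(0,x-h),max(0,y-h),x+h,y+h,th)
    b=cv2.minAreaRect(p.astype(np.float32)); w=onplane(c,cv2.boxPoints(b),z)[:,:2]; e=np.roll(w,-1,0)-w
    print((x,y),len(p),w.mean(0).round(4),onplane(c,p.mean(0),z)[0][:2].round(4),np.hypot(*e.T)[:2].round(4),(np.arctan2(e[:,1],e[:,0])%(np.pi/2)).round(3)[:2])
rect([.599,.025,.165],22,.165,60);rect([.5836,-.196,.165],22,.165,60)
for th in (60,80):
  rect([.4834,-.162,.016],8,.016,th);rect([.4823,.0612,.016],12,.016,th)
cv2.imwrite("pics/w8.png",im[:,:,::-1])
for P in ([.482,-.266,.048],[.585,-.35,.048]):print("jar",proj(c,P).round(0))
E
```

```text
clock: 28.12
tool_pos: [0.5291, -0.1172, 0.3473]
ee_rot: [0.0, 0.733, 0.68, 0.0]
ft_force: [0.2, -0.9, -0.2]
width: 0.0701
grip_force: 0.0
[ 0.52940307 -0.11803905  0.34654133]
(np.int64(312), np.int64(31)) 1042 [0.5987 0.0249] [0.5978 0.025 ] [0.0324 0.0344] [1.533 1.497]
(np.int64(303), np.int64(232)) 561 [ 0.5834 -0.196 ] [ 0.5827 -0.1949] [0.0327 0.0318] [1.496 1.553]Traceback (most recent call last):
  File "<stdin>", line 9, in <module>
  File "<stdin>", line 4, in rect
  File "h.py", line 29, in dark
    n,l,s,ce=cv2.connectedComponentsWithStats(m); i=1+np.argmax(s[1:,4]); ys,xs=np.nonzero(l==i); return np.c_[xs+x0,ys+y0]
                                                      ~~~~~~~~~^^^^^^^^^
    return _wrapfunc(a, 'argmax', axis=axis, out=out, **kwds)
    return bound(*args, **kwds)
ValueError: attempt to get argmax of an empty sequence
```

```bash
cat > b.py <<'E'
from h import *
def boardfeat(c,im,hole,slot,z=.016):
    out=[]
    for n,P,h in(("hole",hole,13),("slot",slot,16)):
        x,y=proj(c,list(P)+[z])[0].astype(int); a=im[max(0,y-h):y+h,max(0,x-h):x+h,0].astype(float)
        m=(a<.55*np.median(a)).astype(np.uint8); k,l,s,ce=cv2.connectedComponentsWithStats(m)
        i=1+np.argmax(s[1:,4]); p=ce[i]+[max(0,x-h),max(0,y-h)]; w=onplane(c,p,z)[0]; out.append(w[:2])
        print(n,(x,y),s[i],p.round(1),w.round(4))
    d=out[1]-out[0]; print("centre",(sum(out)/2).round(4),"len",np.hypot(*d).round(4),"yaw",np.arctan2(-d[0],d[1]).round(4)); return out
E
python3 - <<'E'
from b import *
c,im=load("w8"); boardfeat(c,im,(.4834,-.162),(.4823,.0612))
o=im.astype(int); m=((o[:,:,0]>120)&(o[:,:,0]-o[:,:,2]>70)).astype(np.uint8)
k,l,s,ce=cv2.connectedComponentsWithStats(m)
for i in range(1,k):
    if s[i,4]>300: 
        ys,xs=np.nonzero(l==i); b=cv2.boxPoints(cv2.minAreaRect(np.c_[xs,ys].astype(np.float32))); w=onplane(c,b,.033)[:,:2]; print(s[i],w.round(3).tolist(),w.mean(0).round(4))
E
```

```text
hole (np.int64(229), np.int64(182)) [10  9  6  7 28] [228.8 181. ] [ 0.483  -0.1591  0.016 ]
slot (np.int64(213), np.int64(35)) [ 11   8  11  19 141] [213.4  35.6] [0.4818 0.0607 0.016 ]
centre [ 0.4824 -0.0492] len 0.2198 yaw 0.0055
[  0   0  86  55 797] [[0.172, 0.102], [0.197, 0.124], [0.298, 0.049], [0.274, 0.024]] [0.2351 0.0746]
[111   0  22  55 370] [[0.325, 0.048], [0.365, 0.114], [0.377, 0.109], [0.338, 0.043]] [0.3511 0.0785]
[126   0  29  67 605] [[0.34, 0.034], [0.389, 0.114], [0.407, 0.107], [0.359, 0.026]] [0.374  0.0703]
[354   0  52  22 820] [[0.682, 0.087], [0.752, 0.082], [0.754, 0.056], [0.682, 0.061]] [0.7175 0.0713]
[  174     8    86   195 11454] [[0.432, 0.089], [0.531, 0.089], [0.536, -0.188], [0.418, -0.19]] [ 0.4791 -0.0498]
[ 492  113   20   85 1191] [[0.893, -0.08], [0.922, -0.082], [0.943, -0.216], [0.912, -0.214]] [ 0.9173 -0.1478]
[    0   155   132   184 15325] [[0.063, -0.119], [0.297, -0.088], [0.3, -0.379], [0.025, -0.425]] [ 0.1714 -0.2529]
[ 351  182   86   91 4241] [[0.68, -0.293], [0.741, -0.171], [0.829, -0.227], [0.773, -0.356]] [ 0.7556 -0.2618]
[ 442  219   70   71 4012] [[0.834, -0.247], [0.949, -0.255], [0.97, -0.39], [0.847, -0.381]] [ 0.8997 -0.3183]
[ 168  295  172   55 6447] [[0.351, -0.375], [0.66, -0.377], [0.666, -0.486], [0.339, -0.484]] [ 0.5041 -0.4305]
[ 79 353  44  31 935] [[0.166, -0.471], [0.248, -0.477], [0.234, -0.549], [0.149, -0.542]] [ 0.1989 -0.5095]
```

```bash
python3 - <<'E'
from h import *
go(.4826,-.0492,.15,.0055)
E
python3 -m jog '[[0,0,0,0,0,-0.08,0.072],[0.02,-0.015,0.03,0,0,0,0.072],[0.025,-0.018,0.035,0,0,0,0.072],[0.02,-0.012,0.035,0,0,0,0.072],[0,0,0.035,0,0,0,0.072],[0,0,0.035,0,0,0,0.072],[0,0,0.025,0,0,0,0.072],[0,0,0,0,0,0,0.072],[0,0,0,0,0,0,0.072]]'
python3 - <<'E'
from h import *
go(.4826,-.0492,0,.0055)
E
```

```text
tool d [ 0.0651 -0.0519  0.1965] rows>= 6 per row [ 0.0108 -0.0086  0.0328] jaw yaw -0.075 tilt [-0.0001 -0.0001] tcp [ 0.5294 -0.118   0.3465]
rz tool -0.0809 (q6 -0.271 ) alt 3.061
clock: 28.92
tool_pos: [0.4853, -0.0566, 0.1541]
ee_rot: [-0.002, 0.706, 0.708, -0.001]
ft_force: [0.8, 0.3, 0.6]
width: 0.0721
grip_force: 0.0
tool d [ 0.0072 -0.002   0.1541] rows>= 4 per row [ 0.0018 -0.0005  0.0385] jaw yaw 0.003 tilt [-0.0013  0.0046] tcp [ 0.4853 -0.0566  0.1541]
rz tool -0.0026 (q6 -0.261 ) alt 3.139
```

```bash
python3 -m jog '[[0.0073,-0.002,0.03,0,0,-0.002,0.072],[0,0,0.035,0,0,0,0.072],[0,0,0.035,0,0,0,0.072],[0,0,0.03,0,0,0,0.072],[0,0,0.018,0,0,0,0.072],[0,0,0,0,0,0,0.072]]'
python3 - <<'E'
from h import *
go(.4826,-.0492,0,.0055)
E
python3 -m jog '[[0,0,0.01,0,0,0,0.072],[0,0,0.006,0,0,0,0.072],[0,0,0,0,0,0,0.072]]';python3 -m jog '[[0,0,0.004,0,0,0,0.072],[0,0,0,0,0,0,0.072]]'
```

```text
clock: 29.42
tool_pos: [0.484, -0.0494, 0.0059]
ee_rot: [-0.001, 0.705, 0.709, -0.001]
ft_force: [-0.7, 0.1, -0.4]
width: 0.0723
grip_force: 0.0
tool d [ 0.0002 -0.0014  0.006 ] rows>= 1 per row [ 0.0002 -0.0014  0.006 ] jaw yaw 0.005 tilt [-0.0009  0.0031] tcp [ 0.484  -0.0494  0.0059]
rz tool -0.0005 (q6 -0.249 ) alt 3.141
clock: 29.67
tool_pos: [0.4855, -0.0495, -0.0079]
ee_rot: [0.001, 0.705, 0.709, 0.0]
ft_force: [-0.6, 0.2, -0.1]
width: 0.072
grip_force: 0.0
clock: 29.83
tool_pos: [0.485, -0.0493, -0.0118]
ee_rot: [0.001, 0.705, 0.709, 0.0]
ft_force: [0.6, -0.9, 0.6]
width: 0.0718
grip_force: 0.0
```

```bash
python3 -m jog '[[0,-0.0025,0.004,0,0,0,0.072],[0,0,0.003,0,0,0,0.072],[0,0,0,0,0,0,0.072]]';python3 -m jog '[[0,0,0.004,0,0,0,0.072],[0,0,0,0,0,0,0.072]]';python3 -m jog '[[0,0,0.003,0,0,0,0.072],[0,0,0,0,0,0,0.072]]'
```

```text
clock: 30.08
tool_pos: [0.4813, -0.049, -0.0196]
ee_rot: [-0.0, 0.705, 0.709, -0.0]
ft_force: [-0.0, -0.8, -0.7]
width: 0.0719
grip_force: 0.0
clock: 30.25
tool_pos: [0.4816, -0.0491, -0.0238]
ee_rot: [-0.0, 0.705, 0.709, -0.0]
ft_force: [0.7, -0.4, 0.1]
width: 0.072
grip_force: 0.0
clock: 30.42
tool_pos: [0.4816, -0.0491, -0.0267]
ee_rot: [-0.0, 0.705, 0.709, -0.0]
ft_force: [-0.5, -0.6, -0.3]
width: 0.0719
grip_force: 0.0
```

```bash
python3 -m jog '[[0,0,0.002,0,0,0,0.072],[0,0,0,0,0,0,0.072]]';python3 -m jog '[[0,0,0,0,0,0,0],[0,0,0,0,0,0,0],[0,0,0,0,0,0,0],[0,0,0,0,0,0,0],[0,0,0,0,0,0,0]]'
python3 - <<'E'
from h import *
go(.4826,-.0492,.2,-.0692)
E
```

```text
clock: 30.58
tool_pos: [0.4817, -0.0491, -0.0286]
ee_rot: [-0.0, 0.705, 0.709, -0.0]
ft_force: [-0.2, -0.3, -0.3]
width: 0.072
grip_force: 0.0
clock: 31.0
tool_pos: [0.4824, -0.0492, -0.0273]
ee_rot: [0.0, 0.705, 0.709, 0.0]
ft_force: [-1.7, -0.3, 12.4]
width: 0.0566
grip_force: 69.5
tool d [-0.      0.0005 -0.2273] rows>= 6 per row [-0.      0.0001 -0.0379] jaw yaw 0.005 tilt [ 0.0001 -0.0011] tcp [ 0.4824 -0.0492 -0.0273]
rz tool 0.0747 (q6 -0.25 ) alt -3.067
```

```bash
python3 -m jog '[[0,0,-0.01,0,0,0,0],[0,0,-0.025,0,0,0,0],[0,0,-0.03,0,0,0,0],[0,0,-0.03,0,0,0,0],[0,0,-0.03,0,0,0,0],[0,0,-0.03,0,0,0,0],[0,0,-0.03,0,0,0,0],[0,0,-0.02,0,0,0,0],[0,0,0,0,0,0.04,0],[0,0,0,0,0,0.035,0],[0,0,0,0,0,0,0],[0,0,0,0,0,0,0]]'
python3 - <<'E'
from h import *
s=r.read_state(); print(s["torque"]); go(.591,-.0863,.178,-.0692)
c,im=shot("wrist","w9")
E
```

```text
clock: 32.0
tool_pos: [0.4809, -0.0489, 0.1766]
ee_rot: [-0.001, 0.731, 0.683, -0.0]
ft_force: [-0.5, 0.1, -4.4]
width: 0.0566
grip_force: 66.4
[-0.01658591 -0.01152311 -0.04334993]
tool d [-0.0298  0.1124 -0.0016] rows>= 3 per row [-0.0099  0.0375 -0.0005] jaw yaw -0.068 tilt [-0.0003  0.0012] tcp [ 0.4809 -0.0489  0.1766]
rz tool 0.0009 (q6 -0.176 ) alt -3.141
```

```bash
python3 -m jog '[[-0.006,0.02,0,0,0,0,0],[-0.008,0.03,0,0,0,0,0],[-0.008,0.03,0,0,0,0,0],[-0.005,0.02,0,0,0,0,0],[-0.0028,0.0124,0,0,0,0.001,0],[0,0,0,0,0,0,0],[0,0,0,0,0,0,0]]'
python3 - <<'E'
from b import *
go(.591,-.0863,.178,-.0692)
c,im=shot("wrist","w10"); s=r.read_state(); z=s["tool_pos"][2]+.027+.016
x,y=proj(c,[.5986,.0235,z])[0]; print(x,y,z); x=int(x);y=int(y)
a=im[max(0,y-22):y+22,max(0,x-22):x+22,0].astype(float); m=(a<.55*np.median(a)).astype(np.uint8); k,l,st,ce=cv2.connectedComponentsWithStats(m)
for i in range(1,k):
    if st[i,4]>30: print(st[i],onplane(c,ce[i]+[max(0,x-22),max(0,y-22)],z)[0].round(4))
E
```

```text
clock: 32.63
tool_pos: [0.5914, -0.0866, 0.1756]
ee_rot: [-0.001, 0.731, 0.682, -0.001]
ft_force: [-0.4, -1.0, -4.2]
width: 0.0567
grip_force: 66.5
tool d [ 0.0003 -0.0004 -0.0024] rows>= 1 per row [ 0.0003 -0.0004 -0.0024] jaw yaw -0.07 tilt [-0.0006  0.0023] tcp [ 0.5914 -0.0866  0.1756]
rz tool -0.0008 (q6 -0.191 ) alt 3.141
253.9345627003149 -6.690699851242471 0.21871080903507373
```

```bash
python3 -m jog '[[0,0,0.01,0,0,0,0],[0,0,0.008,0,0,0,0],[0,0,0.004,0,0,0,0],[0,0,0,0,0,0,0]]';python3 -m jog '[[0,0,0.003,0,0,0,0],[0,0,0,0,0,0,0]]';python3 -m jog '[[0,0,0.003,0,0,0,0],[0,0,0,0,0,0,0]]'
python3 - <<'E'
from h import *
print(r.read_state()["torque"]);go(.591,-.0863,.138,-.0692)
E
```

```text
clock: 33.02
tool_pos: [0.5899, -0.0861, 0.1529]
ee_rot: [-0.002, 0.731, 0.682, -0.001]
ft_force: [-0.2, -0.5, -3.1]
width: 0.0565
grip_force: 66.4
clock: 33.18
tool_pos: [0.5916, -0.0865, 0.1513]
ee_rot: [-0.0, 0.732, 0.682, -0.0]
ft_force: [-0.6, 0.3, -3.8]
width: 0.0564
grip_force: 66.4
clock: 33.35
tool_pos: [0.5918, -0.0866, 0.1485]
ee_rot: [-0.0, 0.732, 0.682, -0.0]
ft_force: [0.2, 0.1, -4.1]
width: 0.0567
grip_force: 66.4
[-1.97361245e-02  6.09568470e-05  1.90692484e-03]
tool d [ 0.0003 -0.0009  0.0105] rows>= 1 per row [ 0.0003 -0.0009  0.0105] jaw yaw -0.07 tilt [-0.0001  0.0001] tcp [ 0.5918 -0.0866  0.1485]
rz tool -0.0012 (q6 -0.19 ) alt 3.14
```

```bash
python3 -m jog '[[0,-0.0005,0.003,0,0,0,0],[0,0,0.002,0,0,0,0],[0,0,0,0,0,0,0]]';python3 -m jog '[[0,0,0.002,0,0,0,0],[0,0,0.002,0,0,0,0],[0,0,0,0,0,0,0]]';python3 -m jog '[[0,0,0.0015,0,0,0,0],[0,0,0,0,0,0,0]]'; python3 -m jog '[[0,0,0.001,0,0,0,0],[0,0,0,0,0,0,0]]'
python3 - <<'E'
from h import *
print(r.read_state()["torque"]);go(.591,-.0863,.138,-.0692)
E
```

```text
clock: 33.6
tool_pos: [0.5911, -0.0865, 0.1432]
ee_rot: [-0.0, 0.732, 0.682, -0.0]
ft_force: [-0.3, -0.4, -4.6]
width: 0.0567
grip_force: 66.5
clock: 33.85
tool_pos: [0.5911, -0.0865, 0.1393]
ee_rot: [-0.0, 0.732, 0.682, -0.0]
ft_force: [-1.0, -0.1, -4.0]
width: 0.0565
grip_force: 66.5
clock: 34.02
tool_pos: [0.5913, -0.0866, 0.138]
ee_rot: [-0.0, 0.732, 0.682, -0.0]
ft_force: [-0.0, 0.1, -4.2]
width: 0.0568
grip_force: 66.5
clock: 34.18
tool_pos: [0.5917, -0.0867, 0.1376]
ee_rot: [0.0, 0.732, 0.682, 0.0]
ft_force: [-0.5, -0.2, -0.7]
width: 0.0565
grip_force: 66.7
[0.05692488 0.01854372 0.044126  ]
tool d [ 0.0004 -0.0007 -0.0004] rows>= 1 per row [ 0.0004 -0.0007 -0.0004] jaw yaw -0.07 tilt [ 0.     -0.0006] tcp [ 0.5917 -0.0867  0.1376]
rz tool -0.0012 (q6 -0.191 ) alt 3.14
```

```bash
python3 -m jog '[[0,0,0.0006,0,0,0,0],[0,0,0,0,0,0,0.06],[0,0,0,0,0,0,0.072],[0,0,0,0,0,0,0.072],[0,0,0,0,0,0,0.072],[0,0,-0.01,0,0,0,0.072],[0,0,-0.03,0,0,0,0.072],[0,0,-0.04,0,0,0,0.072],[0,0,-0.04,0,0,0,0.072],[-0.02,-0.005,-0.04,0,0,0,0.085],[-0.035,-0.005,-0.04,0,0,0,0.085],[-0.04,-0.005,-0.035,0,0,0,0.085],[-0.04,-0.005,0,0,0,0,0.085],[-0.04,-0.005,0,0,0,0,0.085],[-0.04,-0.005,0,0,0,0,0.085],[-0.03,-0.005,0,0,0,0,0.085],[-0.02,0,0,0,0,0,0.085],[0,0,0,0,0,0,0.085],[0,0,0,0,0,0,0.085]]'
python3 - <<'E'
from h import *
c,im=shot("wrist","w11"); print(r.read_state()["tool_pos"].round(4))
ct,t=shot("top","t11"); cv2.imwrite("pics/w11.png",im[:,:,::-1]); shot("scene","s11")
for nm,cc,ii,sz in (("w",c,im,250),("t",ct,t,40)):
    g=cv2.cvtColor(ii,cv2.COLOR_RGB2GRAY); k,l,s,ce=cv2.connectedComponentsWithStats(cv2.morphologyEx((g<50).astype(np.uint8),cv2.MORPH_OPEN,np.ones((3,3),np.uint8)))
    for i in range(1,k):
        w=onplane(cc,ce[i],.048)[0]
        if sz<s[i,4]<4000 and .4<w[0]<.75 and -.45<w[1]<.4: print(nm,s[i],ce[i].round(1),w.round(4))
E
```

```text
clock: 35.77
tool_pos: [0.5413, -0.3317, 0.3525]
ee_rot: [-0.0, 0.732, 0.681, 0.0]
ft_force: [0.9, 0.8, -0.3]
width: 0.0849
grip_force: 0.0
[ 0.5416 -0.3305  0.3525]
w [195  98  33  17 344] [209.9 105.4] [ 0.4809 -0.2516  0.048 ]
w [195 111  30  23 269] [207.1 124.2] [ 0.4736 -0.2781  0.048 ]
w [268 150  23  34 450] [277.8 168.1] [ 0.5759 -0.3524  0.048 ]
t [339 186  14  14 154] [345.4 192.9] [ 0.5838 -0.3495  0.048 ]
t [316 216  14  13 150] [322.7 222.2] [ 0.4813 -0.264   0.048 ]
t [152 233   7   8  47] [154.8 236.3] [0.4439 0.3319 0.048 ]
```

Run:
```python
from h import *
c,im=load("w11"); ct,t=load("t11")
for P in ([.4813,-.264,.048],[.5838,-.3495,.048]):
    x,y=proj(c,P)[0]; print("pred",x,y)
    g=cv2.cvtColor(im,cv2.COLOR_RGB2GRAY); 
    R_=20; ring=np.array([proj(c,np.array(P)+[.0275*np.cos(a),.0275*np.sin(a),0])[0] for a in np.linspace(0,6.28,12)]); rad=np.abs(ring-[x,y]).max()
    x0,y0=int(x-35),int(y-35); print("rad px",rad)
    a=cv2.resize(g[y0:y0+70,x0:x0+70],None,fx=4,fy=4,interpolation=cv2.INTER_CUBIC)
    h=cv2.HoughCircles(cv2.GaussianBlur(a,(5,5),1),cv2.HOUGH_GRADIENT,1,40,param1=80,param2=12,minRadius=int(4*rad*.9),maxRadius=int(4*rad*1.1))
    if h is not None:
        for q in h[0][:3]: print(q.round(1),onplane(c,(q[:2]/4+[x0,y0]),.048)[0].round(4))
    for th in (60,75,90):
        p=dark(im,x0,y0,x0+70,y0+70,th); print(th,len(p),p.min(0),p.max(0))
crop(im,150,70,330,210,4,"pics/w11c.png")
```

```text
pred 211.13408009330556 114.1226581387439
rad px 19.039285802547525
[148.5 151.5  73.2] [ 0.4838 -0.2682  0.048 ]
60 1089 [194  97] [230 134]
75 1545 [176  79] [231 139]
90 3198 [176  79] [245 148]
pred 282.73641021658176 165.94978947239608
rad px 17.67886076629452
[150.5 150.5  70.8] [ 0.5866 -0.3524  0.048 ]
60 970 [267 149] [301 184]
75 1035 [265 149] [301 184]
90 1688 [247 148] [302 185]
```

View pics/w11c.png

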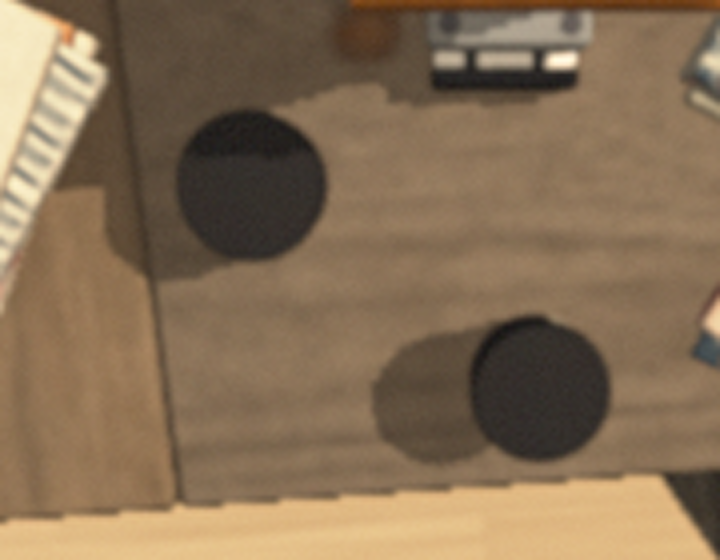

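The crop shows both jars as clean dark circles, at (252,185) and (540,390), which gives A = (0.4838, -0.268) and B = (0.5866, -0.352). Only two jars are present. I'll take A first.

```bash
python3 - <<'E'
from h import *
go(.4838,-.268,.2)
E
python3 -m jog '[[0,0,0,0,0,0.12,0.08],[0,0,0,0,0,0.12,0.08],[0,0,0,0,0,0.12,0.08],[0,0,0,0,0,0.12,0.08],[0,0,0,0,0,0.12,0.08],[0,0,0,0,0,0.12,0.08],[0,0,0,0,0,0.12,0.08],[0,0,0,0,0,0.12,0.08],[0,0,0,0,0,0.12,0.08],[0,0,0,0,0,0.12,0.08],[0,0,0,0,0,0.12,0.08],[0,0,0,0,0,0.12,0.08],[0,0,0,0,0,0.12,0.08],[0,0,0,0,0,0.12,0.08],[0,0,0,0,0,0.12,0.08],[0,0,0,0,0,0.12,0.08],[0,0,0,0,0,0.12,0.08],[0,0,0,0,0,0.12,0.08],[0,0,0,0,0,0.12,0.08],[0,0,0,0,0,0.12,0.08]]'; python3 -m jog '[[0,0,0,0,0,0.12,0.08],[0,0,0,0,0,0,0.08],[0,0,0,0,0,0,0.08]]'
python3 - <<'E'
from h import *
go(.4838,-.268,.15)
E
```

```text
tool d [ 0.0573 -0.0622  0.1526] rows>= 5 per row [ 0.0115 -0.0124  0.0305] jaw yaw -0.069 tilt [-0.0006 -0.0002] tcp [ 0.5419 -0.3295  0.3525]
clock: 37.58
tool_pos: [0.5421, -0.3291, 0.3525]
ee_rot: [-0.0, 0.9, -0.436, 0.0]
ft_force: [-0.9, 0.7, -0.9]
width: 0.0801
grip_force: 0.0
clock: 37.83
tool_pos: [0.542, -0.3296, 0.3525]
ee_rot: [-0.0, 0.874, -0.486, 0.0]
ft_force: [-0.1, 0.1, 0.8]
width: 0.08
grip_force: 0.0
tool d [-0.083   0.017   0.2025] rows>= 6 per row [-0.0138  0.0028  0.0337] jaw yaw -2.585 tilt [-0.      0.0002] tcp [ 0.542  -0.3296  0.3525]
```

```bash
python3 -m jog '[[-0.02,0.004,0.02,0,0,0,0.08],[-0.025,0.005,0.03,0,0,0,0.08],[-0.025,0.005,0.04,0,0,0,0.08],[-0.013,0.003,0.04,0,0,0,0.08],[0,0,0.04,0,0,0,0.08],[0,0,0.03,0,0,0,0.08],[0,0,0,0,0,0,0.08],[0,0,0,0,0,0,0.08]]'
python3 - <<'E'
from h import *
go(.4838,-.268,-.018)
E
```

```text
clock: 38.5
tool_pos: [0.4851, -0.2703, 0.1568]
ee_rot: [-0.0, 0.874, -0.487, -0.002]
ft_force: [0.1, -0.4, 0.1]
width: 0.0801
grip_force: 0.0
tool d [-0.0021 -0.0003  0.1748] rows>= 5 per row [-0.0004 -0.0001  0.035 ] jaw yaw -2.587 tilt [ 0.0033 -0.0012] tcp [ 0.4851 -0.2703  0.1568]
```

```bash
python3 -m jog '[[-0.002,0,0.035,0,0,0,0.08],[0,0,0.035,0,0,0,0.08],[0,0,0.035,0,0,0,0.08],[0,0,0.03,0,0,0,0.08],[0,0,0.02,0,0,0,0.08],[0,0,0.01,0,0,0,0.08],[0,0,0.008,0,0,0,0.08],[0,0,0,0,0,0,0.08]]';  python3 -m jog '[[0,0,0,0,0,0,0],[0,0,0,0,0,0,0],[0,0,0,0,0,0,0],[0,0,0,0,0,0,0],[0,0,0,0,0,0,0]]'
python3 - <<'E'
from h import *
go(.4838,-.268,-.018)
E
```

```text
clock: 39.17
tool_pos: [0.4861, -0.2704, -0.015]
ee_rot: [0.0, 0.873, -0.488, 0.001]
ft_force: [0.3, -0.1, 0.1]
width: 0.0801
grip_force: 0.0
clock: 39.58
tool_pos: [0.4862, -0.2706, -0.0135]
ee_rot: [0.0, 0.873, -0.488, 0.002]
ft_force: [-0.5, -0.1, 5.1]
width: 0.0536
grip_force: 61.9
tool d [-0.0035  0.0007  0.0045] rows>= 1 per row [-0.0035  0.0007  0.0045] jaw yaw -2.59 tilt [-0.0031  0.0012] tcp [ 0.4862 -0.2706 -0.0135]
```

```bash
python3 -m jog '[[0,0,-0.02,0,0,0,0],[0,0,-0.035,0,0,0,0],[0,0,-0.04,0,0,0,0],[0,0,-0.04,0,0,0,0],[0,0,-0.04,0,0,0,0],[0,0,-0.04,0,0,0,0],[0,0,-0.04,0,0,0,0],[0,0,-0.025,0,0,0,0],[0,0,0,0,0,-0.12,0],[0,0,0,0,0,-0.12,0],[0,0,0,0,0,-0.12,0],[0,0,0,0,0,-0.12,0],[0,0,0,0,0,-0.12,0],[0,0,0,0,0,-0.12,0],[0,0,0,0,0,-0.12,0],[0,0,0,0,0,-0.11,0],[0,0,0,0,0,0,0],[0,0,0,0,0,0,0]]'
python3 - <<'E'
from h import *
print(r.read_state()["width"]); go(.589,-.1511,.24,-1.64)
E
```

```text
clock: 41.08
tool_pos: [0.4849, -0.2696, 0.2654]
ee_rot: [0.0, 0.999, -0.036, 0.001]
ft_force: [-0.7, -0.7, -0.7]
width: 0.0533
grip_force: 64.5
0.05331974821902082
tool d [ 0.0952 -0.1258  0.0255] rows>= 4 per row [ 0.0238 -0.0314  0.0064] jaw yaw -1.644 tilt [-0.001  -0.0006] tcp [ 0.4849 -0.2696  0.2654]
rz tool -0.0036 (q6 1.012 ) alt 3.138
```

```bash
python3 -m jog '[[0.014,-0.018,0,0,0,0,0],[0.022,-0.03,0,0,0,0,0],[0.022,-0.03,0,0,0,0,0],[0.02,-0.026,0,0,0,0,0],[0.012,-0.015,0.005,0,0,0,0],[0.0052,-0.0068,0.02,0,0,0,0],[0,0,0,0,0,0,0],[0,0,0,0,0,0,0]]'
python3 - <<'E'
from h import *
print(r.read_state()["width"]); go(.589,-.1511,.168,-1.64)
E
```

```text
clock: 41.75
tool_pos: [0.5876, -0.1502, 0.2388]
ee_rot: [-0.0, 0.999, -0.035, -0.001]
ft_force: [-0.3, -0.4, -0.9]
width: 0.0535
grip_force: 64.5
0.05351320165160849
tool d [0.0017 0.0008 0.0708] rows>= 2 per row [0.0008 0.0004 0.0354] jaw yaw -1.641 tilt [0.0029 0.0005] tcp [ 0.5876 -0.1502  0.2388]
rz tool -0.0013 (q6 1.278 ) alt 3.14
```

```bash
python3 -m jog '[[0.0015,0.001,0.025,0,0,0,0],[0,0,0.025,0,0,0,0],[0,0,0.012,0,0,0,0],[0,0,0.004,0,0,0,0],[0,0,0,0,0,0,0]]'; python3 -m jog '[[0,0,0.002,0,0,0,0],[0,0,0,0,0,0,0]]'; python3 -m jog '[[0,0,0.001,0,0,0,0],[0,0,0,0,0,0,0]]'; python3 -m jog '[[0,0,0.001,0,0,0,0],[0,0,0,0,0,0,0]]'
```

```text
clock: 42.17
tool_pos: [0.5891, -0.1527, 0.1734]
ee_rot: [-0.0, 0.999, -0.036, -0.001]
ft_force: [0.5, -0.3, -1.6]
width: 0.0535
grip_force: 64.5
clock: 42.33
tool_pos: [0.5908, -0.1527, 0.1729]
ee_rot: [0.0, 0.999, -0.035, 0.001]
ft_force: [-0.4, -0.4, -0.5]
width: 0.0537
grip_force: 64.5
clock: 42.5
tool_pos: [0.5905, -0.1522, 0.1714]
ee_rot: [0.0, 0.999, -0.035, 0.001]
ft_force: [-0.8, 0.2, -1.0]
width: 0.0537
grip_force: 64.5
clock: 42.67
tool_pos: [0.5901, -0.1519, 0.1697]
ee_rot: [0.0, 0.999, -0.035, 0.0]
ft_force: [-1.0, -0.5, -1.6]
width: 0.0536
grip_force: 64.5
```

```bash
python3 -m jog '[[0,0,0.001,0,0,0,0],[0,0,0,0,0,0,0]]'; python3 -m jog '[[0,0,0.001,0,0,0,0],[0,0,0,0,0,0,0]]'; python3 -m jog '[[0,0,0.001,0,0,0,0],[0,0,0,0,0,0,0]]'
```

```text
clock: 42.83
tool_pos: [0.59, -0.1518, 0.1684]
ee_rot: [-0.0, 0.999, -0.035, -0.0]
ft_force: [-0.6, -0.9, -1.5]
width: 0.0534
grip_force: 64.5
clock: 43.0
tool_pos: [0.5901, -0.1519, 0.1676]
ee_rot: [-0.0, 0.999, -0.035, 0.0]
ft_force: [-1.2, 0.2, 0.6]
width: 0.0534
grip_force: 64.8
clock: 43.17
tool_pos: [0.5907, -0.152, 0.1675]
ee_rot: [0.0, 0.999, -0.035, 0.001]
ft_force: [-1.0, -0.2, 6.3]
width: 0.0536
grip_force: 65.2
```

```bash
python3 -m jog '[[0,0,-0.0005,0,0,0,0.06],[0,0,0,0,0,0,0.07],[0,0,0,0,0,0,0.075],[0,0,0,0,0,0,0.075],[0,0,-0.02,0,0,0,0.075],[0,0,-0.04,0,0,0,0.08],[0,0,-0.04,0,0,0,0.08],[-0.01,0.02,-0.04,0,0,0,0.08],[-0.005,0.03,-0.03,0,0,0,0.08],[0,0.04,0,0,0,0,0.08],[0,0.04,0,0,0,0,0.08],[0,0.03,0,0,0,0,0.08],[0,0.02,0,0,0,0,0.08],[0,0,0,0,0,0,0.08],[0,0,0,0,0,0,0.08]]'
python3 - <<'E'
from h import *
go(.5866,-.352,.15); ct,t=shot("top","t12"); c,im=shot("wrist","w12")
for nm,cc,ii in (("t",ct,t),("w",c,im)):
  for P,z in(([.5866,-.352],.048),([.587,-.151],.229)):
    x,y=proj(cc,P+[z])[0]; 
    if nm=="t": p=dark(ii,int(x-13),int(y-13),int(x+13),int(y+13),55); print(nm,len(p),p.min(0),p.max(0),onplane(cc,(p.min(0)+p.max(0))/2,z)[0].round(4),onplane(cc,p.mean(0),z)[0].round(4))
    else:
      print("w",x,y); x0,y0=max(0,int(x-40)),max(0,int(y-40)); g=cv2.cvtColor(ii,cv2.COLOR_RGB2GRAY)[y0:y0+80,x0:x0+80]
      rad=305.8*.0275/(cc["xyz"][2]-z); h=cv2.HoughCircles(cv2.GaussianBlur(cv2.resize(g,None,fx=4,fy=4,interpolation=cv2.INTER_CUBIC),(5,5),1),cv2.HOUGH_GRADIENT,1,40,param1=80,param2=12,minRadius=int(4*rad*.9),maxRadius=int(4*rad*1.12))
      if h is not None: print(h[0][0],onplane(cc,h[0][0][:2]/4+[x0,y0],z)[0].round(4))
E
```

```text
clock: 44.42
tool_pos: [0.5634, -0.3288, 0.332]
ee_rot: [-0.001, 0.999, -0.036, -0.0]
ft_force: [0.4, -0.4, -0.9]
width: 0.0798
grip_force: 0.0
tool d [0.025  0.0217 0.1819] rows>= 5 per row [0.005  0.0043 0.0364] jaw yaw -1.642 tilt [0.0008 0.001 ] tcp [ 0.5634 -0.3288  0.332 ]
t 236 [338 179] [358 200] [ 0.596  -0.3594  0.048 ] [ 0.5922 -0.3549  0.048 ]
t 209 [287 180] [302 196] [ 0.584  -0.1485  0.229 ] [ 0.5852 -0.1492  0.229 ]
w 270.9537504749243 140.3790759716593
[170.5 160.5  76.3] [ 0.5868 -0.3544  0.048 ]
w 58.024228644328616 176.2272157377671
[183.5 139.5 139.4] [ 0.5915 -0.1574  0.229 ]
```

```bash
python3 -m jog '[[0.012,0.012,0.02,0,0,0.12,0.08],[0.012,0.012,0.02,0,0,0.12,0.08],[0,0,0,0,0,0.12,0.08],[0,0,0,0,0,0.12,0.08],[0,0,0,0,0,0.12,0.08],[0,0,0,0,0,0.12,0.08],[0,0,0,0,0,0.12,0.08],[0,0,0,0,0,0.12,0.08],[0,0,0,0,0,0.12,0.08],[0,0,0,0,0,0.12,0.08],[0,0,0.02,0,0,0.1,0.08],[0,0,0.03,0,0,0,0.08],[0,0,0.03,0,0,0,0.08],[0,0,0.03,0,0,0,0.08],[0,0,0,0,0,0,0.08],[0,0,0,0,0,0,0.08]]'
python3 - <<'E'
from h import *
go(.5868,-.3535,-.015)
E
```

```text
clock: 45.85
tool_pos: [0.5837, -0.3525, 0.1814]
ee_rot: [-0.0, 0.775, -0.632, -0.002]
ft_force: [0.9, 1.2, 0.9]
width: 0.08
grip_force: 0.0
tool d [ 0.0023 -0.0034  0.1964] rows>= 5 per row [ 0.0005 -0.0007  0.0393] jaw yaw -2.939 tilt [ 0.0035 -0.0027] tcp [ 0.5837 -0.3525  0.1814]
```

```bash
python3 -m jog '[[0.001,-0.0025,0.03,0,0,0,0.08],[0,0,0.035,0,0,0,0.08],[0,0,0.035,0,0,0,0.08],[0,0,0.035,0,0,0,0.08],[0,0,0.03,0,0,0,0.08],[0,0,0.02,0,0,0,0.08],[0,0,0.01,0,0,0,0.08],[0,0,0,0,0,0,0.08]]';  python3 -m jog '[[0,0,0,0,0,0,0],[0,0,0,0,0,0,0],[0,0,0,0,0,0,0],[0,0,0,0,0,0,0],[0,0,0,0,0,0,0]]'
python3 - <<'E'
from h import *
go(.5868,-.3535,.26)
E
```

```text
clock: 46.52
tool_pos: [0.5874, -0.3549, -0.0127]
ee_rot: [-0.0, 0.775, -0.632, -0.0]
ft_force: [0.7, 0.8, 0.4]
width: 0.0803
grip_force: 0.0
clock: 46.93
tool_pos: [0.5892, -0.3567, -0.0093]
ee_rot: [-0.0, 0.775, -0.632, 0.003]
ft_force: [0.4, 0.6, 7.8]
width: 0.0535
grip_force: 62.9
tool d [-0.0026  0.0008 -0.2693] rows>= 7 per row [-0.0004  0.0001 -0.0385] jaw yaw -2.94 tilt [-0.0038  0.0036] tcp [ 0.5892 -0.3567 -0.0093]
```

```bash
python3 -m jog '[[0,0,-0.02,0,0,0,0],[0,0,-0.035,0,0,0,0],[0,0,-0.04,0,0,0,0],[0,0,-0.04,0,0,0,0],[0,0,-0.04,0,0,0,0],[0,0,-0.04,0,0,0,0],[0,0,-0.04,0,0,0,0],[0,0,-0.025,0,0,0,0],[0,0,0,0,0,-0.12,0],[0,0,0,0,0,-0.12,0],[0,0,0,0,0,-0.12,0],[0,0,0,0,0,-0.12,0],[0,0,0,0,0,-0.12,0],[0,0,0,0,0,-0.12,0],[0,0,0,0,0,-0.12,0],[0,0,0,0,0,-0.12,0],[0,0,0,0,0,-0.12,0],[0,0,0,0,0,-0.12,0],[0,0,0,0,0,-0.1,0],[0,0,0,0,0,0,0]]'
python3 - <<'E'
from h import *
print(r.read_state()["width"]); go(.5975,-.0215,.26,-1.64)
E
```

```text
clock: 48.6
tool_pos: [0.5872, -0.3553, 0.269]
ee_rot: [0.0, 0.999, -0.033, 0.001]
ft_force: [-0.7, 0.1, -1.0]
width: 0.0534
grip_force: 63.2
0.05341888371450819
tool d [-0.0117 -0.3337  0.0087] rows>= 9 per row [-0.0013 -0.0371  0.001 ] jaw yaw -1.637 tilt [-0.0014 -0.0008] tcp [ 0.5872 -0.3553  0.269 ]
rz tool 0.0031 (q6 0.992 ) alt -3.139
```

```bash
python3 -m jog '[[-0.001,-0.02,0,0,0,0,0],[-0.0013,-0.035,0,0,0,0,0],[-0.0013,-0.038,0,0,0,0,0],[-0.0013,-0.038,0,0,0,0,0],[-0.0013,-0.038,0,0,0,0,0],[-0.0013,-0.038,0,0,0,0,0],[-0.0013,-0.038,0,0,0,0,0],[-0.0013,-0.035,0,0,0,0,0],[-0.0013,-0.03,0,0,0,0,0],[-0.0003,-0.0237,0.01,0,0,0.003,0],[0,0,0.02,0,0,0,0],[0,0,0,0,0,0,0],[0,0,0,0,0,0,0]]'
python3 - <<'E'
from h import *
print(r.read_state()["width"]); go(.5975,-.0215,.172,-1.64)
E
```

```text
clock: 49.68
tool_pos: [0.5975, -0.0209, 0.2374]
ee_rot: [-0.0, 0.999, -0.037, -0.001]
ft_force: [-0.0, 0.2, -1.1]
width: 0.0534
grip_force: 63.3
0.0533745051119924
tool d [0.0002 0.0006 0.0654] rows>= 2 per row [0.0001 0.0003 0.0327] jaw yaw -1.645 tilt [0.002 0.   ] tcp [ 0.5975 -0.0209  0.2374]
rz tool -0.0045 (q6 1.494 ) alt 3.137
```

```bash
python3 -m jog '[[0,0,0.025,0,0,0,0],[0,0,0.025,0,0,0,0],[0,0,0.01,0,0,0,0],[0,0,0,0,0,0,0],[0,0,0,0,0,0,0]]'; python3 -m jog '[[0,0,0.0025,0,0,0,0],[0,0,0,0,0,0,0]]'; python3 -m jog '[[0,0,0.0015,0,0,0,0],[0,0,0,0,0,0,0]]'; python3 -m jog '[[0,0,0.001,0,0,0,0],[0,0,0,0,0,0,0]]'
```

```text
clock: 50.1
tool_pos: [0.5988, -0.0222, 0.1784]
ee_rot: [-0.0, 0.999, -0.037, -0.0]
ft_force: [-0.7, 0.1, 0.1]
width: 0.0537
grip_force: 63.3
clock: 50.27
tool_pos: [0.5997, -0.022, 0.1765]
ee_rot: [0.0, 0.999, -0.037, 0.001]
ft_force: [0.2, -0.4, -0.1]
width: 0.0532
grip_force: 63.3
clock: 50.43
tool_pos: [0.599, -0.0216, 0.1743]
ee_rot: [0.0, 0.999, -0.036, 0.001]
ft_force: [-0.2, -0.6, -0.3]
width: 0.0533
grip_force: 63.3
clock: 50.6
tool_pos: [0.5987, -0.0215, 0.1728]
ee_rot: [-0.0, 0.999, -0.036, 0.0]
ft_force: [-0.1, -0.2, -1.0]
width: 0.0539
grip_force: 63.3
```

```bash
python3 -m jog '[[0,0,0.001,0,0,0,0],[0,0,0,0,0,0,0]]'; python3 -m jog '[[0,0,0.001,0,0,0,0],[0,0,0,0,0,0,0]]'; python3 -m jog '[[0,0,0.001,0,0,0,0],[0,0,0,0,0,0,0]]'
```

```text
clock: 50.77
tool_pos: [0.5988, -0.0216, 0.1718]
ee_rot: [-0.0, 0.999, -0.036, 0.0]
ft_force: [-0.3, -0.3, 0.0]
width: 0.0536
grip_force: 63.4
clock: 50.93
tool_pos: [0.5994, -0.0216, 0.1718]
ee_rot: [-0.0, 0.999, -0.036, 0.001]
ft_force: [-0.9, -0.0, 6.2]
width: 0.0535
grip_force: 63.8
clock: 51.1
tool_pos: [0.6001, -0.0217, 0.1717]
ee_rot: [0.0, 0.999, -0.036, 0.002]
ft_force: [-2.0, 0.8, 11.4]
width: 0.0532
grip_force: 64.2
```

Seated on the board. Next I'll release, retreat and check numerically.

```bash
python3 -m jog '[[0,0,-0.0015,0,0,0,0.06],[0,0,0,0,0,0,0.07],[0,0,0,0,0,0,0.075],[0,0,0,0,0,0,0.075],[0,0,-0.02,0,0,0,0.075],[0,0,-0.04,0,0,0,0.08],[0,0,-0.04,0,0,0,0.08],[0,0,-0.04,0,0,0,0.08],[0,0,-0.04,0,0,0,0.08],[-0.03,0,0,0,0,0,0.08],[-0.04,0,0,0,0,0,0.08],[-0.04,0,0,0,0,0,0.08],[-0.03,0,0,0,0,0,0.08],[0,0,0,0,0,0,0.08],[0,0,0,0,0,0,0.08],[0,0,0,0,0,0,0.08]]'
python3 - <<'E'
from h import *
print(r.read_state()["tool_pos"])
for nm in("wrist","scene","top"):
    c,im=shot(nm,"f_"+nm); g=cv2.cvtColor(im,cv2.COLOR_RGB2GRAY)
    for P in([.586,-.15,.229],[.597,-.0215,.229]):
        x,y=proj(c,P)[0]; f=c["camera_matrix"][0,0]; rad=f*.0275/np.linalg.norm(c["xyz"]-P); h=int(rad*1.9)
        x0,y0=max(0,int(x)-h),max(0,int(y)-h); p=dark(im,x0,y0,int(x)+h,int(y)+h,60)
        print(nm,(x.round(),y.round(),rad.round(1)),len(p),p.min(0),p.max(0),onplane(c,(p.min(0)+p.max(0))/2.,.229)[0].round(3))
# board / slot hole and rail in wrist & top: orange-yellow mask extents at z=.198
for nm in("wrist","top"):
    c,im=load("f_"+nm); o=im.astype(int); m=((o[:,:,0]>100)&(o[:,:,0]-o[:,:,2]>60)).astype(np.uint8); k,l,s,ce=cv2.connectedComponentsWithStats(m)
    x,y=proj(c,[.591,-.0863,.181])[0].astype(int); i=l[y,x]; print(nm,i,(x,y))
    if i:
        ys,xs=np.nonzero(l==i); b=cv2.boxPoints(cv2.minAreaRect(np.c_[xs,ys].astype(np.float32))); w=onplane(c,b,.195)[:,:2]; e=np.roll(w,-1,0)-w; print(w.mean(0).round(4),np.hypot(*e.T).round(3),np.arctan2(e[:,1],e[:,0]).round(3))
    # third jar search
c,t=load("f_top"); g=cv2.cvtColor(t,cv2.COLOR_RGB2GRAY); k,l,s,ce=cv2.connectedComponentsWithStats((g<50).astype(np.uint8))
for i in range(1,k):
    w=onplane(c,ce[i],.048)[0]
    if 60<s[i,4]<500 and .36<w[0]<.8 and abs(w[1])<.45: print(s[i],w.round(3))
E
```

```text
clock: 52.43
tool_pos: [0.4596, -0.0115, 0.3514]
ee_rot: [0.0, 0.999, -0.036, 0.001]
ft_force: [0.3, -0.7, 0.2]
width: 0.0795
grip_force: 0.0
[ 0.45960639 -0.01151911  0.35136624]
wrist (np.float64(408.0), np.float64(27.0), np.float64(26.0)) 3978 [362   0] [439  63] [ 0.583 -0.144  0.229]
wrist (np.float64(256.0), np.float64(25.0), np.float64(28.4)) 3595 [202   0] [285  65] [ 0.592 -0.011  0.229]
scene (np.float64(268.0), np.float64(137.0), np.float64(8.9)) 525 [259 120] [283 151] [ 0.581 -0.16   0.229]
scene (np.float64(245.0), np.float64(163.0), np.float64(9.5)) 273 [236 157] [253 177] [ 0.59  -0.006  0.229]
top (np.float64(295.0), np.float64(187.0), np.float64(8.8)) 243 [287 180] [303 196] [ 0.584 -0.15   0.229]
top (np.float64(254.0), np.float64(185.0), np.float64(8.8)) 250 [242 177] [261 195] [ 0.593 -0.015  0.229]
wrist 3 (np.int64(320), np.int64(38))
[ 0.5801 -0.0787] [0.083 0.295 0.084 0.318] [-0.16  -1.643 -3.017  1.499]
top 45 (np.int64(273), np.int64(188))
[ 0.5858 -0.135 ] [0.097 0.178 0.097 0.176] [-0.082 -1.652  3.042  1.491]
[246 178  15  17 203] [ 0.617 -0.021  0.048]
[287 180  16  16 205] [ 0.607 -0.169  0.048]
[150 232  10   9  64] [0.445 0.332 0.048]
```

```bash
python3 -c "
from plant import r
print(r.finish_job())"
```

```text
the job is handed in; nothing more can be done
None
```

The shelf is set up and handed in at about 52 s: carriage clamped at about 0.22 m between stubs, both posts latched over their buttons (each held a pull test), board seated on the pins, and both jars upright inside the rail (no third jar was there); the last checks were camera and force measurements, because I had used all 14 picture views.

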